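# Underside inspection of electrode-holder covers

### The arm

A 6-joint arm with a two-finger parallel gripper is mounted at the origin on the work surface. World frame = base frame: x ahead of the robot, y to its left, z up, the work surface at z = 0. Lengths are in m, angles in rad, forces in N, time in s.
With the tool pointing down it reaches from about 0.425 to 0.95 m from the base axis. Payload 14.7 kg.
Tool frame: the origin (TCP) lies at the very end of the fingers, on their centre line; the grasp point (between the pads) lies 19 mm behind it (ctrl.hold_point_z is the distance from the TCP to the grasp point, in m); z points along the fingers, y is the direction in which the jaws open and shut (so a half turn about z gives the same grasp; the last joint's range is limited). The gripper opens to 85 mm and grips with 20 to 120 N. Pads are 22 mm wide; open, the fingers measure 114 mm over their backs; the gripper's body (76 mm by 85 mm) begins 54 mm behind the grasp point. The pads swing forward as they close: fully open they stand 13 mm farther back than shut.
Start: joints at [-1.388, 0.48, 1.596, -0, 1.065, -0.047], TCP at [0.148, -0.633, 0.231] pointing down, gripper open.
Joint ranges: [-2.75, 2.75], [-0.82, 2.05], [0.23, 2.67], [-1.56, 4.7], [0.09, 2.69], [-2.92, 2.92]. Speed limits (rad/s): [1.89, 1.89, 2.39, 3.01, 3.01, 3.01].

### API

Orientations are given as a unit quaternion [w, x, y, z].
In Python, from cell import observe, optics, order, ctrl gives the robot as it stands. The module is installed in compiled form; this text tells all that it offers.
- The arm moves only by the shell command python3 -m inch 'ROWS' [FORCE]. ROWS is JSON, a list of rows, each a list of 7 numbers: the finger opening in m, from 0 to 0.0854, then the shift along the tool's x, y, z in m, then the turn, a rotation vector about the tool's x, y, z in rad. A call has 1 to 12 rows; each row shifts and turns the commanded pose from where the row before left it, along the tool's axes as they then stand; what a row does not reach is not made up. A row lasts 1/8 s, in which the tool goes at most 62.5 mm and 10.7 degrees, less where a joint would pass 70% of its speed; a pose out of reach is approached as far as the arm can. A call with a gripper value outside its range is refused whole. The fingers move at their own pace and stop on an object; FORCE is the grip in N (left out, the last holds). Time passes only in rows, so rows that do not move let the fingers close. It gives the time, the measured TCP pose, the force and the opening at its end, in the units of the state.
- observe(): the state, without advancing time (a new reading comes with each control period).
- optics.get_image(name): name is "scene" or "top"; returns the picture (420x560x3 uint8, blue, green, red); there is no depth.
- optics.camera_info(name): a dict with "mtx" (3x3 intrinsics, pixels), "world_from_camera" (4x4, takes a point from camera to world coordinates). Camera axes: x right, y down, z forward; pixel columns grow to the right and rows downward; lengths in m; the calibration is good to about 2 mm. A picture is of the moment at which its call begins. camera_info takes no time and is no camera call.
- order.close_job(): hands the job in, once; it reports no verdict.
The state is a dict: "time": time; "joint_positions": joint angles; "dq": joint speeds; "joint_efforts": joint torques, N m; "eef_pos": TCP position; "tcp_rot": TCP orientation; "ft_force": force on the tool from outside, world axes, zero at the start; "torque": the same for the moment, N m; "width": opening from 0.0 (shut) to 1.0 (fully open).
Only numpy, scipy, OpenCV 4.12 (cv2) and the standard library are available. Lean on these libraries where they do the work, as an engineer would, in place of code of your own. Each camera call takes 0.05 s, during which the arm holds its last target.

### The job

Slide the lamp's dimmer grip up to the inspection mark, then turn every electrode-holder cover over and lay them all underside up on the black mat, so that they lie there together for inspection. Leaving the dimmer on its mark until all are laid out, then sort them: covers with a boss in the hollow go underside up, flat in the shallow tray, and covers without one go into the deep reject bin. At last slide the dimmer back to off, and leave the other things on the bench where they stand.

Things in the scene. Friction and masses are not known exactly. Their poses are not given: they have to be found in the camera images.
- cover1: white moulded electrode-holder cover, one of five alike from above (3 or 4 present; None: absent): a box shell 66 mm long (its x) x 36 wide (y) x 38 high (z), walls and top 4 mm, open underneath, 70 g. Origin: centre of the open underside (rim plane), z towards the closed top; turned over, z points down and the origin is 38 mm above what it lies on. Starts top up on the bench, x within 0.3 rad of world +y
- cover1_mid (a point): the free surface in the middle of this cover's hollow underside, on the cover's z axis: the end of the boss where there is one (6 mm above the cover's origin along the cover's z), else the bare inner face of the top (34 mm)
- cover2: cover, outside as cover1. Three of the five have a round boss, 16 mm thick and 28 mm long, in the middle of the hollow, its end 6 mm below the rim; the others have none. Which is which shows only from underneath. A cover also stands on an end (66 mm tall) and tips over when pushed high up (a finger narrower than the 28 mm wide hollow would go into it); on a long side it slides instead
- cover2_mid (a point): as cover1_mid, for this cover
- cover3: another cover, outside as cover1, with or without the boss (see cover2)
- cover3_mid (a point): as cover1_mid, for this cover
- cover4: another cover, outside as cover1, with or without the boss (see cover2)
- cover4_mid (a point): as cover1_mid, for this cover
- cover5: another cover, outside as cover1, with or without the boss (see cover2)
- cover5_mid (a point): as cover1_mid, for this cover
- mat: the black rubber inspection mat, fixed, 200 mm (x) x 280 mm (y) x 2 mm; origin: centre of its underside, on the bench
- tray: the shallow long blue tray for good covers, fixed, 260 mm (x) x 120 mm (y), walls 22 mm high and 4 mm thick, floor 4 mm thick; origin: centre of its underside. Tray and reject bin stand to the robot's right in either order
- bin: the deep, nearly square blue reject bin, fixed, 170 mm (x) x 140 mm (y), walls 55 mm high and 4 mm thick, floor 4 mm thick; origin: centre of its underside
- dimmer_base: the white housing of the inspection lamp's slide dimmer, fixed, 50 mm (x) x 190 mm (y) x 24 mm; origin: centre of its underside. The grip slides along its y
- dimmer (a joint): position of the dimmer's black grip along its track, in m: 0 = off (end at the housing's -y), 0.120 = other end, 0.090 = on the inspection mark; starts at 0 to 0.035. It stays where it is left; sliding takes about 2 to 3 N
- dimmer_top (a point): centre of the top of the dimmer grip, 60 mm above the bench; the grip is a block 26 mm (across the track) x 18 mm (along it) x 36 mm tall, standing on the 24 mm high housing, with a white line across its top
- dimmer_mark (a point): where the centre of the grip's top is when the grip is on the inspection mark (a pair of broad black bars on the housing, one on each side of the track; the fine ticks along one side are 20 mm apart)
- reagent: bystander: amber jar, 56 mm across, 70 mm tall; origin: centre of its foot
- dish: bystander: low glass dish, 60 mm across, 14 mm high; origin: centre of its foot
- beaker: bystander: glass beaker, 60 mm across, 75 mm tall; origin: centre of its foot
- weight: bystander: steel balance weight, 32 mm across, 36 mm tall; origin: centre of its foot
- marker: bystander: black marker pen, 13 mm thick, about 130 mm long, lying; origin: its underside, halfway along
- spatula: bystander: spatula, 170 mm long, lying; origin: below it, within its length
- vial: bystander: small glass vial, 24 mm across, 45 mm tall; origin: centre of its foot
Things that resemble listed ones, but are neither listed nor needed, are in the scene too. Several things have the shape of the dimmer_base; the one meant has the colours described above.

How it is judged:
On the way, in this order (a step that is already met when the one before it is completed fails the run):
1. the dimmer grip is on the inspection mark (within 7 mm) (value of joint dimmer between 0.083 and 0.097 m), for 0.2 s.
2. all covers present lie underside up and still on the mat at one time (origins over the mat), the dimmer still on its mark (all of step 1 and x of cover1 in the frame of mat between -0.1 and 0.1 m and y of cover1 in the frame of mat between -0.14 and 0.14 m and angle between each of cover1, cover2, cover3, cover4, cover5's own z axis and vertical above 2.9 rad and linear speed of each of cover1, cover2, cover3, cover4, cover5 below 0.02 m/s and height (world z) of each of cover1, cover2, cover3, cover4, cover5 below 0.048 m and x of cover2 in the frame of mat between -0.1 and 0.1 m and y of cover2 in the frame of mat between -0.14 and 0.14 m and x of cover3 in the frame of mat between -0.1 and 0.1 m and y of cover3 in the frame of mat between -0.14 and 0.14 m and x of cover4 in the frame of mat between -0.1 and 0.1 m and y of cover4 in the frame of mat between -0.14 and 0.14 m and x of cover5 in the frame of mat between -0.1 and 0.1 m and y of cover5 in the frame of mat between -0.14 and 0.14 m), for 0.2 s.
At the end, for the whole second after the job is handed in: every cover with a boss lies flat and still, underside up (within 14 degrees), on the tray's floor; every cover without one lies still inside the reject bin; the dimmer is within 8 mm of off (x of cover1 in the frame of tray between -0.115 and 0.115 m and y of cover1 in the frame of tray between -0.05 and 0.05 m and angle between each of cover1, cover3, cover4's own z axis and vertical above 2.9 rad and linear speed of each of cover1, cover3, cover4, cover2, cover5 below 0.02 m/s and height (world z) of each of cover1, cover3, cover4 below 0.05 m and x of cover3 in the frame of tray between -0.115 and 0.115 m and y of cover3 in the frame of tray between -0.05 and 0.05 m and x of cover4 in the frame of tray between -0.115 and 0.115 m and y of cover4 in the frame of tray between -0.05 and 0.05 m and x of cover2 in the frame of bin between -0.08 and 0.08 m and y of cover2 in the frame of bin between -0.065 and 0.065 m and height (world z) of each of cover2, cover5 below 0.085 m and x of cover5 in the frame of bin between -0.08 and 0.08 m and y of cover5 in the frame of bin between -0.065 and 0.065 m and value of joint dimmer below 0.008 m); the robot touches nothing.
It fails at once if a bystander is moved more than 5 cm or knocked over (distance of any of reagent, dish, beaker, weight, marker, spatula, vial from where it was at the start of the episode above 0.05 m or angle between any of reagent, dish, beaker, weight, spatula, vial's own z axis and vertical above 0.8 rad).
Of cover1, cover2, cover3, cover4, cover5 only 3 to 4 are there at a start; the rules pass over those that are not, and their reading is None.
At some moment in a run one of cover1, cover2, cover3, cover4, cover5 may be knocked a few centimetres aside while the robot is not near it.
Once in a run the grip may slacken for a moment while it holds something.
It also fails if it takes over 210 s, if anything falls off the work surface, if the arm or the gripper's body presses on something with over 40 N, if the wrist force passes 120 N, or if a joint passes its speed limit or range.

## Working session

There is one attempt and no reset: what is moved stays moved. The work goes in short steps, Python scripts to look and compute and a shell command to move; the robot and the scene stay as the last step left them, time stands still between calls to the robot, and variables do not carry over. Pictures are saved under pics/ and viewed, and the job is handed in when it is done.

```bash
mkdir -p pics
python3 - <<'E'
from cell import observe, optics
import cv2,numpy as np
print(observe())
for n in("scene","top"):
    i=optics.camera_info(n);print(n,np.round(i["mtx"],1).tolist(),np.round(i["world_from_camera"],4).tolist())
    cv2.imwrite(f"pics/{n}0.png",optics.get_image(n))
E
```

```text
{'time': 0.0, 'joint_positions': array([-1.38761512e+00,  4.80840194e-01,  1.59686759e+00,  8.67976611e-07,
        1.06510691e+00, -4.65987932e-02]), 'dq': array([ 8.32066896e-04,  5.21884056e-04, -4.83131055e-04,  5.28149005e-04,
       -6.67392796e-04,  1.14396121e-05]), 'joint_efforts': array([ 3.65336142e-03, -9.50628662e+01, -4.30185986e+01,  2.36654168e-04,
        1.17942091e-02,  4.10795928e-05]), 'eef_pos': array([ 0.14799226, -0.6325039 ,  0.23066931]), 'tcp_rot': array([-6.09622671e-04,  9.93407239e-01,  1.14637185e-01, -4.13162801e-05]), 'ft_force': array([ 0.22850704, -0.19227245, -0.21674778]), 'torque': array([ 0.05765618, -0.04858159,  0.04103224]), 'width': 0.9956119010313367}
scene [[463.1, 0.0, 285.3], [0.0, 463.1, 211.4], [0.0, 0.0, 1.0]] [[-0.3855, 0.6434, -0.6614, 1.4797], [0.9227, 0.276, -0.2692, 0.4513], [0.0094, -0.714, -0.7001, 1.0354], [0.0, 0.0, 0.0, 1.0]]
top [[451.8, 0.0, 281.0], [0.0, 451.8, 212.9], [0.0, 0.0, 1.0]] [[0.0249, -0.9979, 0.0602, 0.4962], [-0.9996, -0.0241, 0.0132, 0.0705], [-0.0117, -0.0606, -0.9981, 1.1877], [0.0, 0.0, 0.0, 1.0]]
```

View pics/scene0.png

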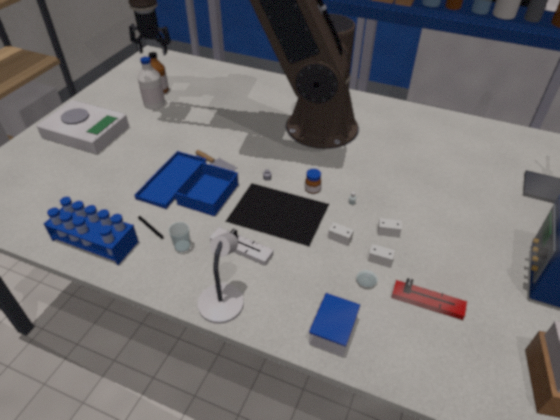

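View pics/top0.png

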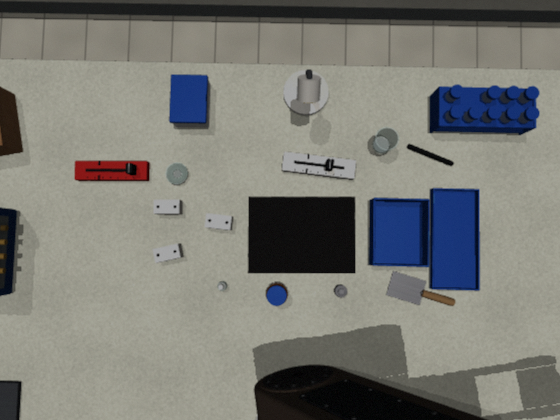

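```bash
cat > h.py <<'E'
from cell import observe, optics
import cv2,numpy as np
from scipy.spatial.transform import Rotation as R
C={n:(np.array(optics.camera_info(n)["mtx"]),np.array(optics.camera_info(n)["world_from_camera"])) for n in("scene","top")}
def p2w(n,u,v,z):
    K,T=C[n]; d=T[:3,:3]@np.linalg.solve(K,[u,v,1.]); o=T[:3,3]
    return o+d*(z-o[2])/d[2]
def w2p(n,p):
    K,T=C[n]; q=K@(T[:3,:3].T@(np.array(p)-T[:3,3])); return q[:2]/q[2]
def crop(n,name,x0,y0,x1,y1,s=4):
    im=optics.get_image(n); c=cv2.resize(im[y0:y1,x0:x1],None,fx=s,fy=s,interpolation=cv2.INTER_CUBIC); cv2.imwrite("pics/"+name,c); return im
def st():
    s=observe(); r=R.from_quat(np.r_[s["tcp_rot"][1:],s["tcp_rot"][0]]); return s,r
def togo(p,rot=None):
    s,r=st(); d=r.inv().apply(np.array(p)-s["eef_pos"]); print("tcp",s["eef_pos"].round(4),"tool shift",d.round(4),"axes x",r.as_matrix()[:,0].round(3),"y",r.as_matrix()[:,1].round(3),"z",r.as_matrix()[:,2].round(3))
E
python3 - <<'E'
from h import *
im=crop("top","c1.png",145,190,245,270,8)
crop("top","c2.png",270,140,370,190,8)
for nm,u,v,z in [("c",168,207,.038),("c",219,222,.038),("c",168,253,.038),("mat",248,197,.002),("mat",355,273,.002),("bin",370,199,.055),("bin",428,266,.055),("tray",430,189,.022),("tray",479,289,.022),("grip",329,164,.06),("reag",277,294,.07),("weight",341,291,.036),("vial",222,286,.045),("dish",177,174,.014),("beaker",381,144,.075),("dimL",284,162,.024),("dimR",355,168,.024),("redL",75,170,.024),("lamp",308,85,.15)]:
    print(nm,p2w("top",u,v,z).round(3))
E
```

```text
c [0.574 0.375 0.038]
c [0.539 0.243 0.038]
c [0.457 0.37  0.038]
mat [0.608 0.174 0.002]
mat [ 0.416 -0.11   0.002]
bin [ 0.605 -0.137  0.055]
bin [ 0.441 -0.283  0.055]
tray [ 0.638 -0.297  0.022]
tray [ 0.385 -0.423  0.022]
grip [ 0.69  -0.032  0.06 ]
reag [0.364 0.09  0.07 ]
weight [ 0.372 -0.071  0.036]
vial [0.378 0.229 0.045]
dish [0.663 0.361 0.014]
beaker [ 0.741 -0.159  0.075]
dimL [0.699 0.081 0.024]
dimR [ 0.688 -0.103  0.024]
redL [0.666 0.626 0.024]
lamp [0.86  0.028 0.15 ]
```

View pics/c1.png

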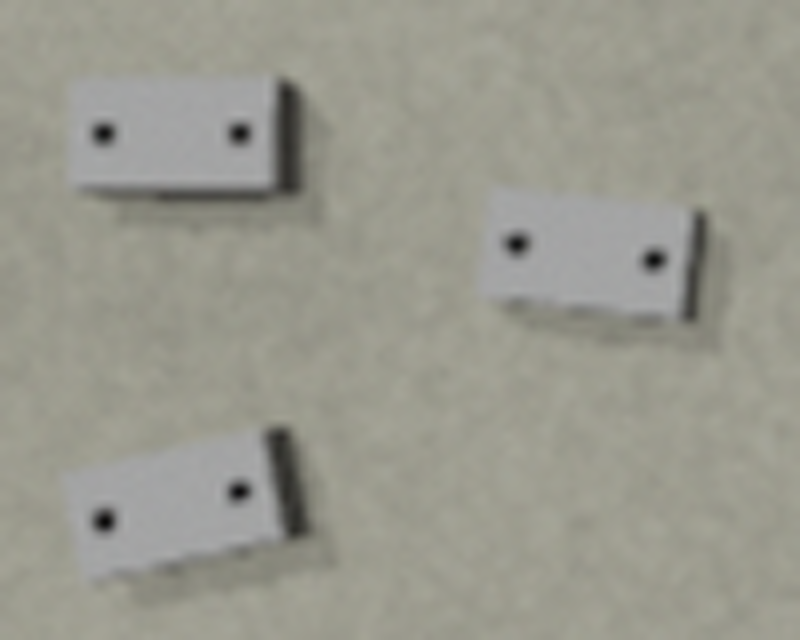

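View pics/c2.png

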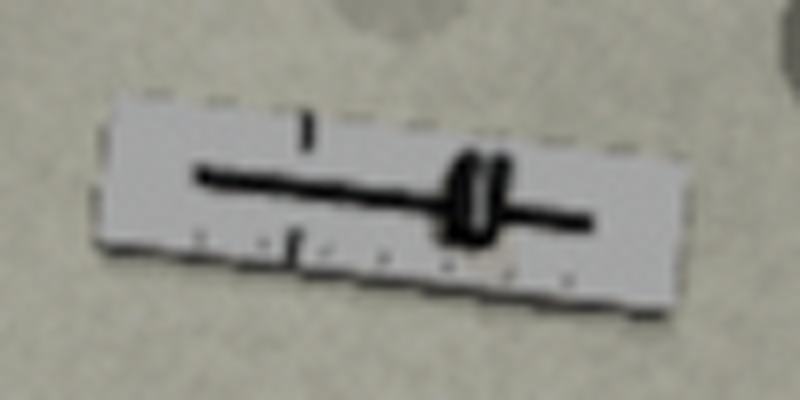

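White dimmer at top px (318,166), grip (330,165), is the one meant; the red one at (112,170) has the wrong colour. The crop confirms white housing, black bars at (308,157)/(307,171). Three covers are at (168,207), (219,222), (168,253), also confirmed in the crop.

Run:
```python
from h import *
f=lambda a,b:(270+a/8-.4,140+b/8-.4)
m=[p2w("top",*f(*q),.024) for q in((307,132),(295,248))]; print("mark",m,np.mean(m,0).round(4))
g=p2w("top",*f(480,198),.06);print("grip",g.round(4), "d",np.linalg.norm((g-np.mean(m,0))[:2]))
e=[p2w("top",*f(*q),.024) for q in((198,175),(592,223))];print("track",e, np.arctan2(*(e[0]-e[1])[:2]))
h=lambda a,b:(145+a/8-.4,190+b/8-.4)
for a,b in(((105,133),(240,133)),((517,243),(654,260)),((105,520),(240,490))):
    A=p2w("top",*h(*a),.038);B=p2w("top",*h(*b),.038);v=A-B;print("cover",((A+B)/2).round(4),"yaw of x from +y (ccw)",np.arctan2(-v[0],v[1]).round(3),np.linalg.norm(v).round(3))
# lamp head triangulate
K=C
def ray(n,u,v):
    Kk,T=C[n];d=T[:3,:3]@np.linalg.solve(Kk,[u,v,1.]);return T[:3,3],d/np.linalg.norm(d)
o1,d1=ray("scene",228,245);o2,d2=ray("top",309,88)
A=np.c_[d1,-d2];t=np.linalg.lstsq(A,o2-o1,rcond=None)[0];print("lamp",o1+d1*t[0],o2+d2*t[1])
togo([g[0],g[1],.2])
```

```text
mark [array([0.71602927, 0.01941663, 0.024     ]), array([0.67798208, 0.02249736, 0.024     ])] [0.697 0.021 0.024]
grip [ 0.6895 -0.0338  0.06  ] d 0.055232994702232203
track [array([0.70113505, 0.0544799 , 0.024     ]), array([ 0.68835819, -0.07348414,  0.024     ])] 0.09951739021003872
cover [0.5757 0.3799 0.038 ] yaw of x from +y (ccw) 0.024 0.043
cover [0.541  0.2464 0.038 ] yaw of x from +y (ccw) -0.099 0.044
cover [0.4572 0.3752 0.038 ] yaw of x from +y (ccw) 0.243 0.044
lamp [0.8367651  0.03925567 0.18136801] [0.84151572 0.02740273 0.18351001]
tcp [ 0.148  -0.6327  0.2309] tool shift [ 0.6637 -0.4598  0.0313] axes x [0.974 0.228 0.   ] y [ 0.228 -0.974 -0.001] z [-0.     0.001 -1.   ]
```

Run:
```python
from h import *
crop("scene","lamp.png",170,180,340,330,4)
```

```text
(no output)
```

View pics/lamp.png

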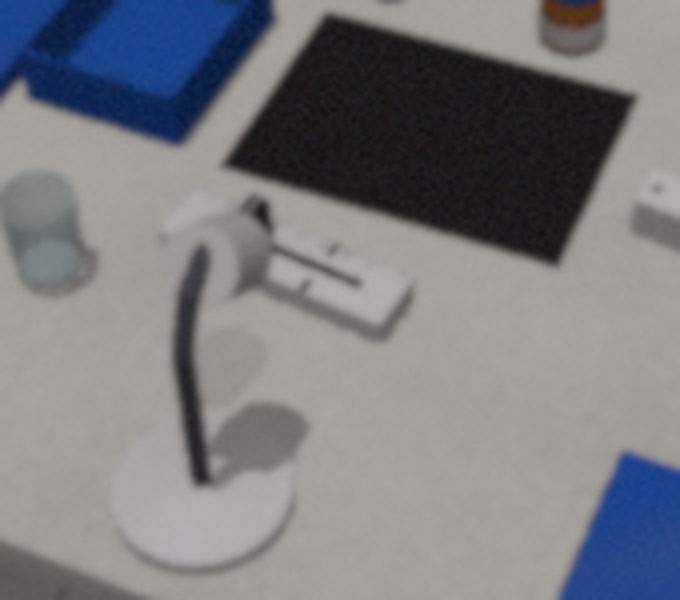

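```bash
python3 -m inch '[[0.05,0.025,-0.017,0,0,0,0],[0.05,0.045,-0.031,0,0,0,0],[0.05,0.045,-0.031,0,0,0,0],[0.05,0.045,-0.031,0,0,0,0],[0.05,0.045,-0.031,0,0,0,0],[0.05,0.045,-0.031,0,0,0,0],[0.05,0.045,-0.031,0,0,0,0],[0.05,0.045,-0.031,0,0,0,0],[0.05,0.045,-0.031,0,0,0,0],[0.05,0.045,-0.031,0,0,0,0],[0.05,0.045,-0.031,0,0,0,0],[0.05,0.045,-0.031,0,0,0,0]]' 40
cat >> h.py <<'E'
import json,os
def log():
    s,r=st(); open("log.jsonl","a").write(json.dumps([s["joint_positions"].tolist(),s["eef_pos"].tolist(),s["tcp_rot"].tolist()])+"\n")
E
python3 - <<'E'
from h import *
log();togo([.6895,-.0338,.18]);print(observe()["joint_positions"].round(3))
E
```

```text
time: 1.75
eef_pos: [0.5739, -0.1643, 0.2314]
tcp_rot: [0.0, 0.993, 0.115, 0.0]
ft_force: [-0.1, -1.0, 0.5]
width: 0.586
tcp [ 0.5739 -0.1643  0.2314] tool shift [ 0.1423 -0.1008  0.0514] axes x [0.974 0.228 0.   ] y [ 0.228 -0.974  0.   ] z [ 0. -0. -1.]
[-0.33   0.406  1.722 -0.     1.013  1.011]
```

```bash
python3 -m inch '[[0.05,0.036,-0.025,0,0,0,0],[0.05,0.036,-0.025,0,0,0,0],[0.05,0.036,-0.025,0.01,0,0,0],[0.05,0.034,-0.026,0.02,0,0,0],[0.05,0,0,0.02,0,0,0.165],[0.05,0,0,0.02,0,0,0.165],[0.05,0,0,0,0,0,0]]'
python3 - <<'E'
from h import *
log();togo([.6895,-.0338,.045]);print(observe()["joint_positions"].round(3))
crop("top","g1.png",270,120,370,190,8)
E
```

```text
time: 2.62
eef_pos: [0.6871, -0.035, 0.1597]
tcp_rot: [-0.0, 0.999, -0.05, -0.002]
ft_force: [-0.1, -1.3, -0.1]
width: 0.586
tcp [ 0.6871 -0.035   0.1597] tool shift [ 0.0027 -0.0014  0.1147] axes x [ 0.995 -0.099 -0.003] y [-0.099 -0.995  0.   ] z [-0.003  0.    -1.   ]
[-0.095  0.604  1.565  0.     0.976  1.575]
```

View pics/g1.png

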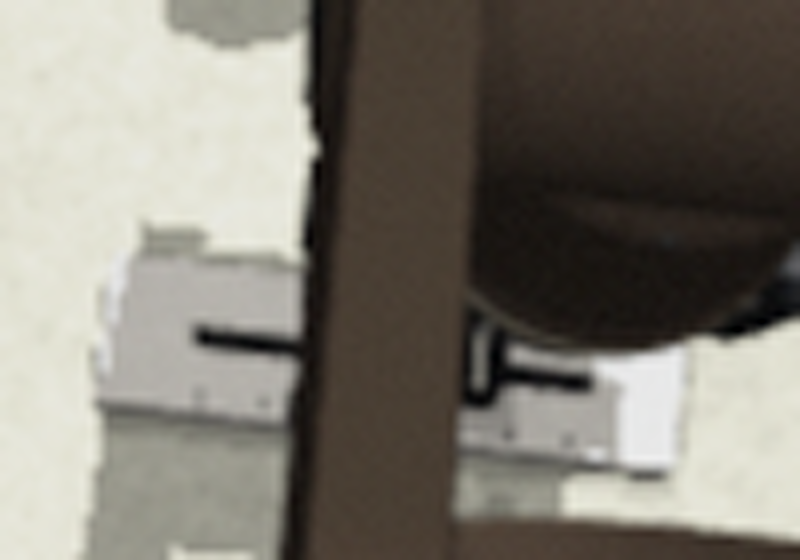

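```bash
python3 -m inch '[[0.05,0.002,-0.001,0.04,0,0,0],[0.05,0,0,0.04,0,0,0],[0.05,0,0,0.03,0,0,0],[0.05,0,0,0.02,0,0,0],[0.05,0,0,0,0,0,0],[0,0,0,0,0,0,0],[0,0,0,0,0,0,0],[0,0,0,0,0,0,0],[0,0,0,0,0,0,0]]' 40
python3 - <<'E'
from h import *
log();togo([.697,.021,.03]);print(observe()["width"])
E
```

```text
time: 3.8
eef_pos: [0.6912, -0.0345, 0.0329]
tcp_rot: [0.0, 0.999, -0.05, 0.001]
ft_force: [-1.0, 0.0, 4.6]
width: 0.204
tcp [ 0.6912 -0.0345  0.0329] tool shift [ 0.0002 -0.0558  0.0029] axes x [ 0.995 -0.1    0.002] y [-0.1   -0.995 -0.   ] z [ 0.002 -0.    -1.   ]
0.2036638681272157
```

```bash
python3 -m inch '[[0,0,-0.01,0,0,0,0],[0,0,-0.016,0,0,0,0],[0,0,-0.016,0,0,0,0],[0,0,-0.014,0,0,0,0],[0,0,0,0,0,0,0],[0,0,0,0,0,0,0]]'
python3 - <<'E'
from h import *
togo([.697,.021,.03])
E
```

```text
time: 4.55
eef_pos: [0.6968, 0.0217, 0.0329]
tcp_rot: [-0.0, 0.999, -0.05, 0.001]
ft_force: [-0.4, 1.9, 6.8]
width: 0.202
tcp [0.6968 0.0217 0.0329] tool shift [0.0003 0.0007 0.0029] axes x [ 0.995 -0.099  0.002] y [-0.099 -0.995 -0.   ] z [ 0.002  0.    -1.   ]
```

Release, rise, and head towards cover B.

```bash
python3 -m inch '[[0.05,0,0,0,0,0,0],[0.05,0,0,0,0,0,0],[0.05,0,0,0,0,0,0],[0.05,0,0,-0.03,0,0,0],[0.06,0,0,-0.05,0,0,0],[0.06,0,0,-0.05,0,0,0],[0.06,0,0,-0.05,0,0,0],[0.06,-0.05,-0.05,0,0,0,0],[0.06,-0.05,-0.05,0,0,0,0],[0.06,0,-0.06,0,0,0,0],[0.06,0,0,0,0,0,0]]'
python3 - <<'E'
from h import *
log();togo([.541,.2464,.2]);print(observe()["joint_positions"].round(3))
crop("top","g2.png",145,120,370,280,3.5)
E
```

```text
time: 5.92
eef_pos: [0.6225, 0.1816, 0.2116]
tcp_rot: [-0.0, 0.999, -0.048, 0.0]
ft_force: [0.5, -0.6, 0.6]
width: 0.698
tcp [0.6225 0.1816 0.2116] tool shift [-0.0873 -0.0566  0.0116] axes x [ 0.995 -0.096  0.001] y [-0.096 -0.995 -0.001] z [ 0.001  0.001 -1.   ]
[2.370e-01 4.960e-01 1.622e+00 1.000e-03 1.023e+00 1.904e+00]
```

View pics/g2.png

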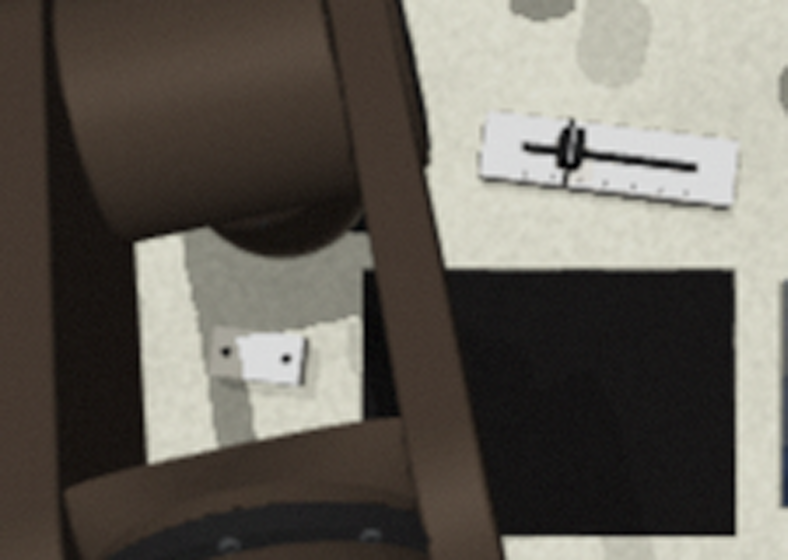

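```bash
cat > kin.py <<'E'
from h import *
from scipy.optimize import least_squares
D=[json.loads(l) for l in open("log.jsonl")]
def fk(q,p):
    h,L1,L2,Lt,off,a1=p
    Ry=lambda a:R.from_euler('y',a);Rz=lambda a:R.from_euler('z',a)
    r=Rz(q[0]);pos=np.array([0,0,h])+r.apply([a1,off,0]); r=r*Ry(q[1]);pos=pos+r.apply([0,0,L1]);r=r*Ry(q[2]);pos=pos+r.apply([0,0,L2]);r=r*Rz(q[3])*Ry(q[4]);pos=pos+r.apply([0,0,Lt]);r=r*Rz(q[5]+np.pi/2)
    return pos,r
def tq(t): return R.from_quat([t[1],t[2],t[3],t[0]])
def res(p): return np.concatenate([np.r_[fk(d[0],p)[0]-np.array(d[1]),0.1*(fk(d[0],p)[1].inv()*tq(d[2])).as_rotvec()] for d in D])
P=least_squares(res,[.15,.5,.45,.35,.03,0]).x
lo=np.array([-2.75,-.82,.23,-1.56,.09,-2.92]);hi=np.array([2.75,2.05,2.67,4.7,2.69,2.92])
def ik(pos,rot,q0):
    f=lambda q:np.r_[fk(q,P)[0]-pos,0.3*(fk(q,P)[1].inv()*rot).as_rotvec(),1e-4*(q-q0)]
    s=least_squares(f,np.clip(q0,lo+.01,hi-.01),bounds=(lo,hi));return s.x,np.abs(s.fun[:6]).max()
if __name__=="__main__":
    print(P.round(4),np.abs(res(P)).max().round(4))
E
python3 kin.py
```

```text
[-0.1891  0.5733  0.4402 -0.1258  0.0304 -0.0026] 0.0014
```

```bash
python3 -m inch '[[0.06,0,0,0,0,0,-0.17],[0.06,0,0,0,0,0,-0.17],[0.06,0,0,0,0,0,-0.17],[0.06,0,0,0,0,0,-0.17],[0.06,0,0,0,0,0,-0.17],[0.06,0,0,0,0,0,-0.17],[0.06,0,0,0,0,0,-0.17],[0.06,0,0,0,0,0,-0.17],[0.06,0,0,0,0,0,-0.17],[0.06,0,0,0,0,0.15,-0.04],[0.06,0,0,0,0,0.15,0],[0.06,0,0,0,0,0,0]]'
python3 - <<'E'
from h import *
log();togo([.541,.2464,.2]);print(observe()["joint_positions"].round(3))
E
python3 kin.py
```

```text
time: 7.48
eef_pos: [0.6226, 0.1745, 0.2108]
tcp_rot: [-0.099, 0.735, 0.661, 0.112]
ft_force: [-1.0, 0.4, -0.4]
width: 0.703
tcp [0.6226 0.1745 0.2108] tool shift [ 0.0569 -0.0888  0.0287] axes x [0.101 0.95  0.296] y [ 0.994 -0.106  0.002] z [ 0.033  0.294 -0.955]
[ 0.057  0.468  1.721  0.371  0.935 -0.056]
[ 0.3089  0.5743  0.443   0.3711  0.0303 -0.0057] 0.0019
```

```bash
cat >> kin.py <<'E'
def frame(psi,tilt):
    y=np.array([np.cos(psi),np.sin(psi),0]);z=np.array([0,0,-1.]);x=np.cross(y,z)
    return R.from_matrix(np.c_[x,y,z])*R.from_euler('y',tilt)
def plan(name,gp,psi,tiltdeg,q0,hp=.019,back=0):
    r=frame(psi,np.radians(tiltdeg));pos=np.array(gp)+r.apply([0,0,hp-back])
    q,e=ik(pos,r,q0);m=min((q-lo).min(),(hi-q).min());print(name,"tcp",pos.round(4),"q",q.round(2),"err",round(e,4),"margin",m.round(2));return q,pos,r
E
python3 - <<'E'
from kin import *
from cell import ctrl;print(ctrl.hold_point_z)
q0=observe()["joint_positions"]
d=np.array([-.099,-.995,0])
for nm,c,psi in(("B",(.541,.2464),-.099),("A",(.5757,.3799),.024),("C",(.4572,.3752),.243)):
    d=np.array([np.sin(psi),-np.cos(psi),0])
    g=np.r_[c,.024]+.010*d
    q=q0
    for b in(.12,.0): q,_,_=plan(nm+" grasp",g,psi,60,q,back=b)
    q2=q
    up=g+[0,0,.15]
    for t in(60,30,0,-30,-50,-70): q2,_,_=plan("up",up,psi,t,q2)
    for t in((.51,-.02,.06),(.575,.07,.06),(.445,.07,.06)): plan("mat",t,psi,-72,q2)
E
```

```text
0.0187
B grasp tcp [0.5314 0.1494 0.0745] q [-0.39  0.84  2.06  1.17  1.13 -1.32] err 0.0 margin 0.61
B grasp tcp [0.5416 0.2528 0.0145] q [-0.19  0.96  2.07  1.42  1.06 -1.44] err 0.0 margin 0.6
up tcp [0.5416 0.2528 0.1645] q [-0.19  0.66  2.1   1.28  1.12 -1.15] err 0.0 margin 0.57
up tcp [0.541  0.2459 0.1575] q [ 0.06  0.46  2.01  0.8   0.76 -0.46] err 0.0 margin 0.66
up tcp [0.54   0.2364 0.155 ] q [0.36 0.47 1.82 0.   0.85 0.46] err 0.0 margin 0.76
up tcp [0.5391 0.227  0.1575] q [ 0.59  0.67  1.59 -0.42  1.26  0.9 ] err 0.0 margin 1.08
up tcp [0.5386 0.222  0.1618] q [ 0.69  0.84  1.44 -0.57  1.56  1.01] err 0.0 margin 0.99
up tcp [0.5382 0.2187 0.1675] q [ 0.74  1.03  1.31 -0.71  1.84  1.05] err 0.0 margin 0.85
mat tcp [ 0.5082 -0.038   0.0541] q [ 0.47  1.06  1.78 -0.94  1.43  1.32] err 0.0 margin 0.62
mat tcp [0.5732 0.052  0.0541] q [ 0.54  1.13  1.51 -0.87  1.58  1.17] err 0.0 margin 0.69
mat tcp [0.4432 0.052  0.0541] q [ 0.65  1.06  1.79 -0.77  1.47  1.35] err 0.0 margin 0.79
A grasp tcp [0.578  0.2825 0.0745] q [-0.12  0.88  1.92  1.25  1.13 -1.19] err 0.0 margin 0.75
[... 1203 characters left out ...]
47 0.1575] q [ 0.31  0.47  1.98  0.76  0.81 -0.5 ] err 0.0 margin 0.69
up tcp [0.4596 0.3655 0.155 ] q [0.62 0.47 1.83 0.   0.84 0.38] err 0.0 margin 0.75
up tcp [0.4619 0.3563 0.1575] q [ 0.87  0.65  1.63 -0.45  1.22  0.85] err 0.0 margin 1.04
up tcp [0.4631 0.3514 0.1618] q [ 0.97  0.82  1.49 -0.61  1.51  0.99] err 0.0 margin 0.95
up tcp [0.4639 0.3482 0.1675] q [ 1.03  1.01  1.38 -0.75  1.78  1.05] err 0.0 margin 0.81
mat tcp [ 0.5143 -0.0375  0.0541] q [ 0.56  1.02  2.03 -1.23  1.29  1.48] err 0.0 margin 0.33
mat tcp [0.5793 0.0525 0.0541] q [ 0.63  1.06  1.77 -1.11  1.39  1.27] err 0.0 margin 0.45
mat tcp [0.4493 0.0525 0.0541] q [ 0.77  1.02  2.   -1.01  1.32  1.46] err 0.0 margin 0.55
```

```bash
cat >> kin.py <<'E'
def delta(pos,rot):
    s,r=st();print("t",round(s["time"],2),"tcp",s["eef_pos"].round(4),"rot(tool)",(r.inv()*rot).as_rotvec().round(4),"shift(tool now)",r.inv().apply(pos-s["eef_pos"]).round(4),"shift(target axes)",rot.inv().apply(pos-s["eef_pos"]).round(4),"w",(s["width"]*85.4).round(1),"F",s["ft_force"].round(1))
E
python3 -m inch '[[0.06,0,0,0,0,0.15,0],[0.06,0,0,0,0,0.15,0],[0.06,0,0,0,0,0.15,0],[0.06,0,0,0,0,0.15,0],[0.06,0,0,0,0,0.147,0],[0.06,0,0,0,0,0,0],[0.06,0,0,0,0,0,0]]'
python3 - <<'E'
from kin import *
log();q0=observe()["joint_positions"];print(q0.round(2))
psi=-.099;d=np.array([np.sin(psi),-np.cos(psi),0]);g=np.r_[.541,.2464,.024]+.010*d
_,p,r=plan("B",g,psi,60,q0,back=.12);delta(p,r)
E
```

```text
time: 8.35
eef_pos: [0.6225, 0.1782, 0.2112]
tcp_rot: [-0.334, 0.643, 0.582, 0.37]
ft_force: [0.9, -0.2, 1.2]
width: 0.703
[-0.28  0.68  1.85  1.11  1.24 -0.93]
B tcp [0.5314 0.1494 0.0745] q [-0.39  0.84  2.06  1.17  1.13 -1.32] err 0.0 margin 0.61Traceback (most recent call last):
  File "<stdin>", line 4, in <module>
  File "kin.py", line 25, in delta
    s,r=st();print("t",round(s["time"],2),"tcp",s["eef_pos"].round(4),"rot(tool)",(r.inv()*rot).as_rotvec().round(4),"shift(tool now)",r.inv().apply(pos-s["eef_pos"]).round(4),"shift(target axes)",rot.inv().apply(pos-s["eef_pos"]).round(4),"w",(s["width"]*85.4).round(1),"F",s["ft_force"].round(1))
                                                                                                                                                                                                                                                    ^^^^^^^^^^^^^^^^^^^^^^^
AttributeError: 'float' object has no attribute 'round'
```

```bash
sed -i 's/(s\["width"\]\*85.4).round(1)/round(s["width"]*85.4,1)/' kin.py
python3 - <<'E'
from kin import *
q0=observe()["joint_positions"]
psi=-.099;d=np.array([np.sin(psi),-np.cos(psi),0]);g=np.r_[.541,.2464,.024]+.010*d
_,p,r=plan("B",g,psi,60,q0,back=.12);delta(p,r)
E
```

```text
B tcp [0.5314 0.1494 0.0745] q [-0.39  0.85  2.05  1.16  1.13 -1.32] err 0.0 margin 0.62
t 8.35 tcp [0.6225 0.1782 0.2112] rot(tool) [0.0011 0.0044 0.0012] shift(tool now) [-0.1369 -0.088   0.0362] shift(target axes) [-0.1372 -0.0878  0.0357] w 60.1 F [ 0.9 -0.2  1.2]
```

```bash
python3 -m inch '[[0.06,-0.034,-0.022,0.009,0,0,0],[0.06,-0.034,-0.022,0.009,0,0,0],[0.06,-0.034,-0.022,0.009,0,0,0],[0.06,-0.035,-0.022,0.009,0,0,0],[0.06,0,0,0,0,0,0],[0.06,0,0,0,0,0,0]]'
python3 - <<'E'
from kin import *
log();q0=observe()["joint_positions"]
psi=-.099;d=np.array([np.sin(psi),-np.cos(psi),0]);g=np.r_[.541,.2464,.024]+.010*d
_,p,r=plan("B",g,psi,60,q0,back=0);delta(p,r)
cv2.imwrite("pics/s1.png",optics.get_image("scene"))
E
```

```text
time: 9.1
eef_pos: [0.5327, 0.1499, 0.0754]
tcp_rot: [-0.334, 0.642, 0.582, 0.371]
ft_force: [0.8, 0.6, 0.5]
width: 0.705
B tcp [0.5416 0.2528 0.0145] q [-0.19  0.96  2.06  1.41  1.06 -1.44] err 0.0 margin 0.61
t 9.1 tcp [0.5327 0.1499 0.0754] rot(tool) [0.0026 0.0019 0.0037] shift(tool now) [-0.0009 -0.0016  0.12  ] shift(target axes) [-0.0011 -0.0013  0.12  ] w 60.2 F [0.8 0.6 0.5]
```

View pics/s1.png

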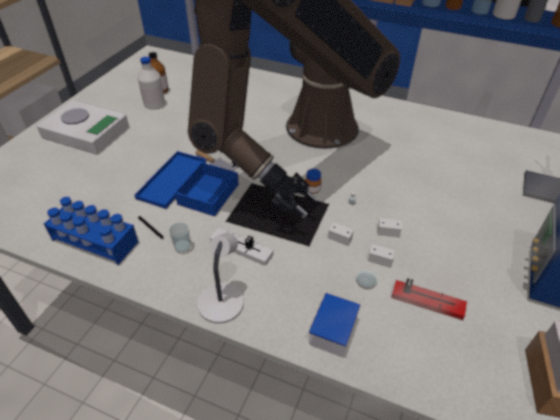

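```bash
python3 -m inch '[[0.06,0,-0.001,0.03,0,0,0],[0.06,0,0,0.03,0,0,0],[0.06,0,0,0.03,0,0,0],[0.06,0,0,0.02,0,0,0],[0.06,0,0,0.01,0,0,0],[0.06,0,0,0,0,0,0],[0,0,0,0,0,0,0],[0,0,0,0,0,0,0],[0,0,0,0,0,0,0]]' 45
python3 - <<'E'
from kin import *
log();q0=observe()["joint_positions"]
psi=-.099;d=np.array([np.sin(psi),-np.cos(psi),0]);g=np.r_[.541,.2464,.024]+.010*d
_,p,r=plan("B",g,psi,60,q0,back=0);delta(p,r)
E
```

```text
time: 10.28
eef_pos: [0.542, 0.2524, 0.015]
tcp_rot: [-0.334, 0.642, 0.581, 0.372]
ft_force: [0.1, -5.4, 7.3]
width: 0.413
B tcp [0.5416 0.2528 0.0145] q [-0.19  0.98  2.05  1.41  1.06 -1.44] err 0.0 margin 0.62
t 10.28 tcp [0.542  0.2524 0.015 ] rot(tool) [ 0.0046 -0.0003  0.0016] shift(tool now) [-0.0002 -0.0004  0.0006] shift(target axes) [-0.0002 -0.0004  0.0006] w 35.3 F [ 0.1 -5.4  7.3]
```

```bash
python3 -m inch '[[0,0.013,0,-0.0075,0,0,0],[0,0.026,0,-0.015,0,0,0],[0,0.03,0,-0.018,0,0,0],[0,0.03,0,-0.018,0,0,0],[0,0.03,0,-0.018,0,0,0],[0,0,0,0,0,-0.15,0],[0,0,0,0,0,-0.15,0],[0,0,0,0,0,-0.15,0],[0,0,0,0,0,-0.15,0],[0,0,0,0,0,-0.15,0],[0,0,0,0,0,-0.15,0],[0,0,0,0,0,-0.15,0]]'
python3 - <<'E'
from kin import *
log();q0=observe()["joint_positions"];print(q0.round(2))
psi=-.099
_,p,r=plan("B",(.51,-.03,.16),psi,-74,q0);delta(p,r)
cv2.imwrite("pics/s2.png",optics.get_image("scene"))
E
```

```text
time: 11.78
eef_pos: [0.5396, 0.2509, 0.1651]
tcp_rot: [-0.007, 0.742, 0.671, 0.009]
ft_force: [-0.9, -0.8, -1.6]
width: 0.415
[0.37 0.47 1.8  0.03 0.86 0.46]
B tcp [ 0.5082 -0.0482  0.1548] q [ 0.47  0.93  1.8  -0.94  1.53  1.23] err 0.0 margin 0.62
t 11.78 tcp [0.5396 0.2509 0.1651] rot(tool) [-3.0000e-04 -1.3142e+00 -2.1000e-03] shift(tool now) [-0.3008 -0.0012  0.0036] shift(target axes) [-0.0729 -0.0017  0.2919] w 35.4 F [-0.9 -0.8 -1.6]
```

View pics/s2.png

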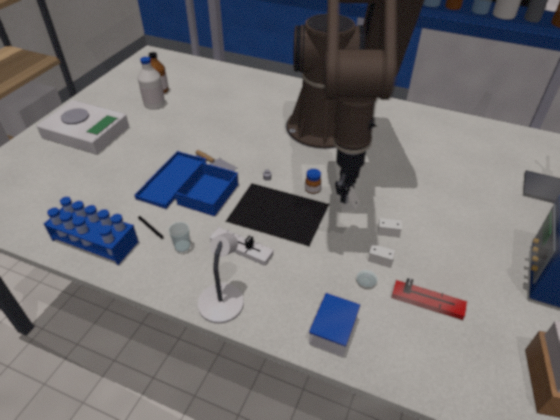

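```bash
python3 -m inch '[[0,-0.03,0,0,0,0,0],[0,-0.045,0,0,0,0,0],[0,-0.045,0,0,0,0,0],[0,-0.045,0,0,0,0,0],[0,-0.045,0,0,0,0,0],[0,-0.045,0,0,0,0,0],[0,-0.046,0,0,0,0,0],[0,0,0,0,0,-0.15,0],[0,0,0,0,0,-0.15,0],[0,0,0,0,0,-0.15,0],[0,0,0,0,0,-0.15,0],[0,0,0,0,0,-0.15,0]]'
python3 -m inch '[[0,0,0,0,0,-0.15,0],[0,0,0,0,0,-0.15,0],[0,0,0,0,0,-0.15,0],[0,0,0,0,0,-0.115,0],[0,0,0,0,0,0,0],[0,0,0,0,0,0,0]]'
python3 - <<'E'
from kin import *
log();q0=observe()["joint_positions"];print(q0.round(2))
psi=-.099
_,p,r=plan("B",(.51,-.03,.045),psi,-74,q0);delta(p,r)
cv2.imwrite("pics/s3.png",optics.get_image("scene")[130:270,180:380].repeat(4,0).repeat(4,1))
E
```

```text
time: 13.32
eef_pos: [0.5092, -0.0479, 0.1561]
tcp_rot: [0.238, 0.693, 0.628, -0.264]
ft_force: [-0.9, -0.3, -2.1]
width: 0.415
time: 14.08
eef_pos: [0.5093, -0.0483, 0.1555]
tcp_rot: [0.401, 0.593, 0.538, -0.445]
ft_force: [-0.2, -0.7, -1.0]
width: 0.417
[ 0.46  0.92  1.81 -0.95  1.52  1.22]
B tcp [ 0.5082 -0.0482  0.0398] q [ 0.47  1.13  1.73 -0.95  1.45  1.34] err 0.0 margin 0.61
t 14.07 tcp [ 0.5093 -0.0483  0.1555] rot(tool) [-0.0019 -0.0072  0.0026] shift(tool now) [ 0.111  -0.0007  0.0327] shift(target axes) [ 0.1113 -0.0011  0.0319] w 35.6 F [-0.2 -0.7 -1. ]
```

View pics/s3.png

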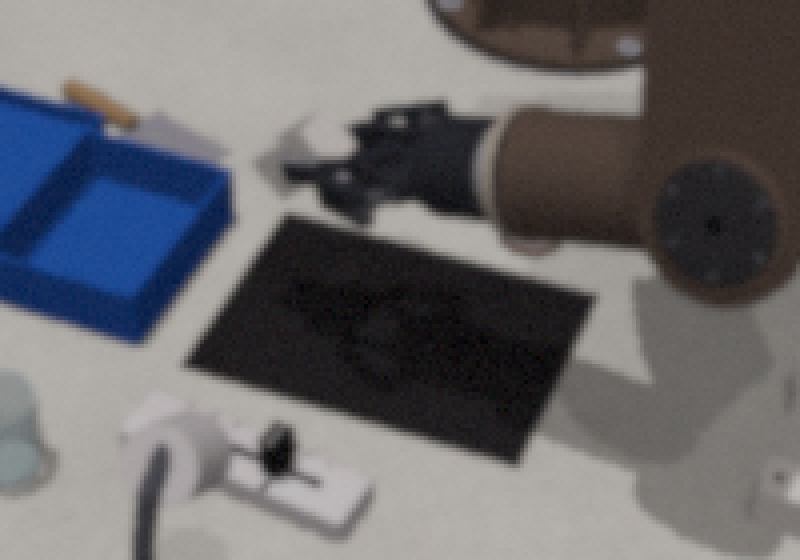

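```bash
python3 -m inch '[[0,0.02,0,0.006,0,0,0],[0,0.03,0,0.009,0,0,0],[0,0.03,0,0.009,0,0,0],[0,0.02,0,0.006,0,0,0],[0,0.01,0,0.002,0,0,0],[0,0.001,0,0,0,0,0],[0,0,0,0,0,0,0],[0,0,0,0,0,0,0]]'
python3 - <<'E'
from kin import *
log();q0=observe()["joint_positions"]
psi=-.099
_,p,r=plan("B",(.51,-.03,.043),psi,-74,q0);delta(p,r)
cv2.imwrite("pics/s4.png",optics.get_image("scene")[130:270,180:380].repeat(4,0).repeat(4,1))
E
```

```text
time: 15.12
eef_pos: [0.5096, -0.0474, 0.0403]
tcp_rot: [0.402, 0.593, 0.537, -0.445]
ft_force: [0.7, -0.4, -0.7]
width: 0.415
B tcp [ 0.5082 -0.0482  0.0378] q [ 0.47  1.13  1.74 -0.96  1.44  1.34] err 0.0 margin 0.6
t 15.12 tcp [ 0.5096 -0.0474  0.0403] rot(tool) [-0.0002 -0.0044  0.0016] shift(tool now) [ 0.0022 -0.0013  0.0016] shift(target axes) [ 0.0022 -0.0013  0.0016] w 35.4 F [ 0.7 -0.4 -0.7]
```

View pics/s4.png

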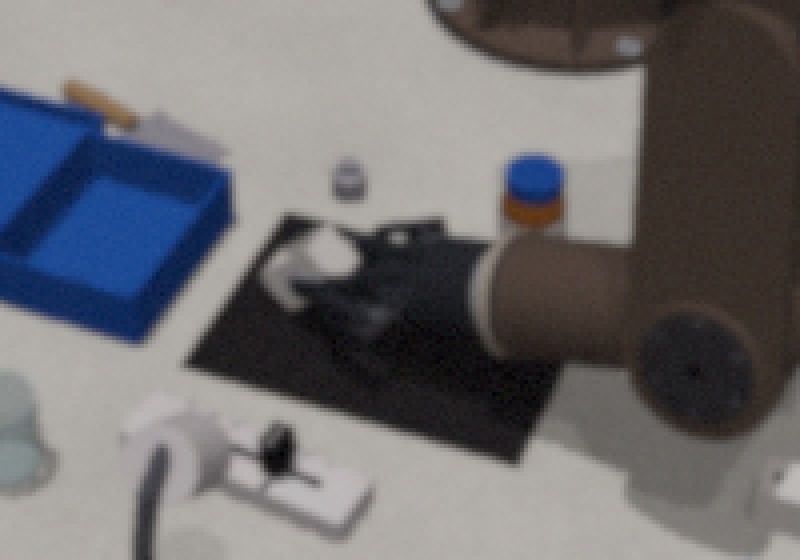

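```bash
python3 -m inch '[[0,0.002,0,0.001,0,0,0],[0,0,0,0,0,0,0],[0.06,0,0,0,0,0,0],[0.065,0,0,0,0,0,0],[0.065,0,0,0,0,0,0],[0.065,0,0,-0.01,0,0,0],[0.065,0,0,-0.02,0,0,0],[0.065,0,0,-0.03,0,0,0],[0.065,0,0,-0.03,0,0,0],[0.065,0,0,-0.03,0,0,0],[0.065,0,0,0,0,0,0]]'
python3 - <<'E'
from kin import *
log();q0=observe()["joint_positions"]
plan("x",(.51,-.03,.043),-.099,-74,q0)
cv2.imwrite("pics/s5.png",optics.get_image("scene")[130:270,180:380].repeat(4,0).repeat(4,1))
E
```

```text
time: 16.55
eef_pos: [0.5215, 0.07, 0.0716]
tcp_rot: [0.403, 0.592, 0.538, -0.444]
ft_force: [0.1, 0.6, -1.1]
width: 0.763
x tcp [ 0.5082 -0.0482  0.0378] q [ 0.47  1.13  1.74 -0.96  1.44  1.34] err 0.0 margin 0.6
```

View pics/s5.png

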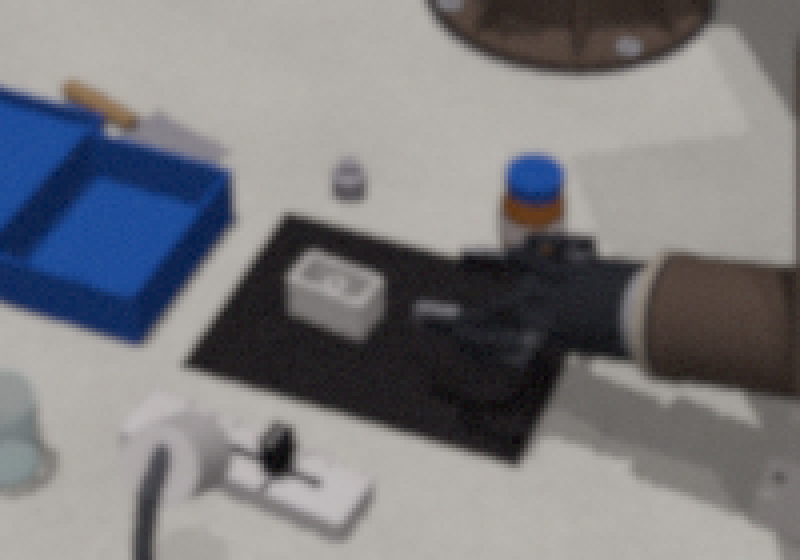

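```bash
python3 -m inch '[[0.06,-0.03,0,-0.01,0,0,0],[0.06,-0.045,0,-0.013,0,0,0],[0.06,-0.045,0,-0.013,0,0,0],[0.06,0,0,0,0,0.165,0],[0.06,0,0,0,0,0.165,0],[0.06,0,0,0,0,0.165,0],[0.06,0,0,0,0,0.165,0],[0.06,0,0,0,0,0.165,0],[0.06,0,0,0,0,0.165,0],[0.06,0,0,0,0,0.165,0],[0.06,0,0,0,0,0.165,0],[0.06,0,0,0,0,0,0]]'
python3 - <<'E'
from kin import *
log();q0=observe()["joint_positions"];print(q0.round(2))
psi=.024;d=np.array([np.sin(psi),-np.cos(psi),0]);g=np.r_[.5757,.3799,.024]+.010*d
_,p,r=plan("A",g,psi,60,q0,back=.12);delta(p,r)
crop("top","t3.png",140,140,340,290,4)
E
```

```text
time: 18.1
eef_pos: [0.5206, 0.0652, 0.1966]
tcp_rot: [-0.012, 0.743, 0.669, 0.011]
ft_force: [-0.1, 0.3, -0.6]
width: 0.702
[0.04 0.35 1.92 0.04 0.87 0.12]
A tcp [0.578  0.2825 0.0745] q [-0.12  0.89  1.91  1.25  1.13 -1.19] err 0.0 margin 0.76
t 18.1 tcp [0.5206 0.0652 0.1966] rot(tool) [ 0.0664  1.0125 -0.1161] shift(tool now) [0.2179 0.0349 0.1292] shift(target axes) [0.0022 0.0627 0.248 ] w 60.0 F [-0.1  0.3 -0.6]
```

View pics/t3.png

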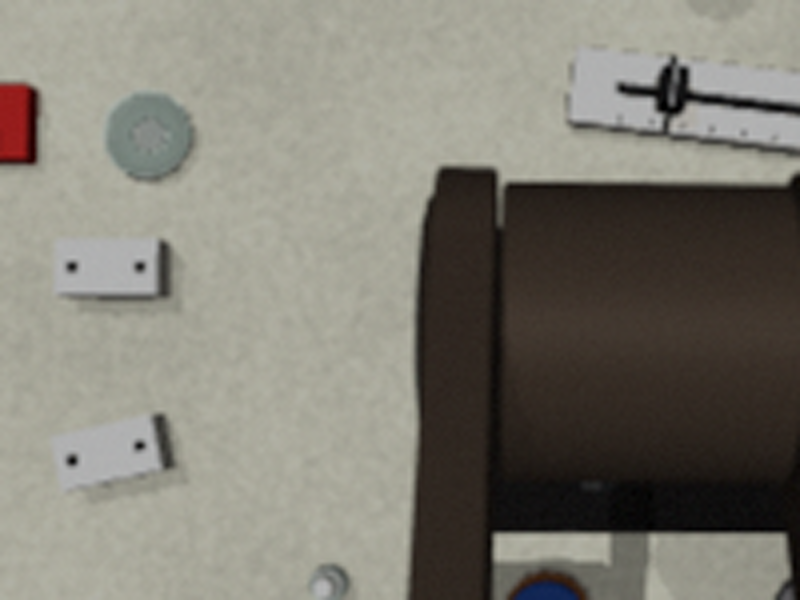

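```bash
python3 -m inch '[[0.06,0,0,0,0,0,-0.13],[0.06,0,0,0,0,0.17,0],[0.06,0,0,0,0,0.17,0],[0.06,0,0,0,0,0.17,0],[0.06,0,0,0,0,0.17,0],[0.06,0,0,0,0,0.17,0],[0.06,0,0,0,0,0.165,0],[0.06,0,0.02,0.05,0,0,0],[0.06,0,0.02,0.05,0,0,0],[0.06,0,0.02,0.05,0,0,0],[0.06,0,0,0.05,0,0,0],[0.06,0,0,0.03,0,0,0]]'
python3 -m inch '[[0.06,0,0,0,0,0,0],[0.06,0,0,0,0,0,0]]'
python3 - <<'E'
from kin import *
log();q0=observe()["joint_positions"];print(q0.round(2))
psi=.024;d=np.array([np.sin(psi),-np.cos(psi),0]);g=np.r_[.5757,.3799,.024]+.010*d
_,p,r=plan("A",g,psi,60,q0,back=.0);delta(p,r)
E
```

```text
time: 19.65
eef_pos: [0.5715, 0.273, 0.0792]
tcp_rot: [-0.362, 0.602, 0.623, 0.345]
ft_force: [-0.7, -0.0, -0.5]
width: 0.702
time: 19.9
eef_pos: [0.5739, 0.2697, 0.0811]
tcp_rot: [-0.36, 0.602, 0.623, 0.347]
ft_force: [-0.2, -0.6, 0.3]
width: 0.703
[-0.14  0.89  1.9   1.22  1.14 -1.18]
A tcp [0.5755 0.3864 0.0145] q [ 0.06  1.    1.88  1.46  1.06 -1.27] err 0.0 margin 0.79
t 19.9 tcp [0.5739 0.2697 0.0811] rot(tool) [-0.0097  0.0001  0.0042] shift(tool now) [0.0006 0.0058 0.1343] shift(target axes) [0.0006 0.0045 0.1343] w 60.0 F [-0.2 -0.6  0.3]
```

```bash
python3 -m inch '[[0.06,0,0.004,0.03,0,0,0],[0.06,0,0.001,0.04,0,0,0],[0.06,0,0,0.035,0,0,0],[0.06,0,0,0.02,0,0,0],[0.06,0,0,0.009,0,0,0],[0.06,0,0,0,0,0,0],[0,0,0,0,0,0,0],[0,0,0,0,0,0,0],[0,0,0,0,0,0,0]]' 45
python3 - <<'E'
from kin import *
log();q0=observe()["joint_positions"]
psi=.024;d=np.array([np.sin(psi),-np.cos(psi),0]);g=np.r_[.5757,.3799,.024]+.010*d
_,p,r=plan("A",g,psi,60,q0,back=.0);delta(p,r)
E
```

```text
time: 21.02
eef_pos: [0.5772, 0.3844, 0.0151]
tcp_rot: [-0.358, 0.602, 0.622, 0.349]
ft_force: [0.6, -4.5, 6.0]
width: 0.416
A tcp [0.5755 0.3864 0.0145] q [ 0.06  1.    1.88  1.46  1.06 -1.27] err 0.0 margin 0.79
t 21.02 tcp [0.5772 0.3844 0.0151] rot(tool) [-0.0042 -0.0007  0.0052] shift(tool now) [ 0.0005 -0.0016  0.0021] shift(target axes) [ 0.0005 -0.0016  0.002 ] w 35.5 F [ 0.6 -4.5  6. ]
```

```bash
python3 -m inch '[[0,0.013,0,-0.0075,0,0,0],[0,0.026,0,-0.015,0,0,0],[0,0.03,0,-0.018,0,0,0],[0,0.03,0,-0.018,0,0,0],[0,0.03,0,-0.018,0,0,0],[0,0,0,0,0,-0.15,0],[0,0,0,0,0,-0.15,0],[0,0,0,0,0,-0.15,0],[0,0,0,0,0,-0.15,0],[0,0,0,0,0,-0.15,0],[0,0,0,0,0,-0.15,0],[0,0,0,0,0,-0.15,0]]'
python3 - <<'E'
from kin import *
log();q0=observe()["joint_positions"];print(q0.round(2))
psi=.024
_,p,r=plan("A",(.575,.075,.16),psi,-74,q0);delta(p,r)
E
```

```text
time: 22.52
eef_pos: [0.5768, 0.3828, 0.1664]
tcp_rot: [0.004, 0.697, 0.718, -0.001]
ft_force: [-0.2, -0.0, -2.4]
width: 0.415
[ 0.55  0.6   1.55 -0.01  0.99  0.52]
A tcp [0.5754 0.0567 0.1548] q [ 0.59  0.99  1.6  -0.95  1.61  1.11] err 0.0 margin 0.61
t 22.52 tcp [0.5768 0.3828 0.1664] rot(tool) [ 0.0081 -1.2843  0.0015] shift(tool now) [-0.3258 -0.0111  0.0139] shift(target axes) [-0.0787 -0.0092  0.3165] w 35.4 F [-0.2 -0.  -2.4]
```

```bash
python3 -m inch '[[0,-0.03,0,0,0,0,0],[0,-0.05,-0.002,0.002,0,0,0],[0,-0.05,-0.002,0.002,0,0,0],[0,-0.05,-0.002,0.002,0,0,0],[0,-0.05,-0.002,0.002,0,0,0],[0,-0.05,-0.002,0.002,0,0,0],[0,-0.046,0,0,0,0,0],[0,0,0,0,0,-0.16,0],[0,0,0,0,0,-0.16,0],[0,0,0,0,0,-0.16,0],[0,0,0,0,0,-0.16,0],[0,0,0,0,0,-0.16,0]]'
python3 -m inch '[[0,0,0,0,0,-0.16,0],[0,0,0,0,0,-0.16,0],[0,0,0,0,0,-0.16,0],[0,0,0,0,0,0,0],[0,0,0,0,0,0,0]]'
python3 - <<'E'
from kin import *
log();q0=observe()["joint_positions"];print(q0.round(2))
_,p,r=plan("A",(.575,.075,.043),.024,-74,q0);delta(p,r)
cv2.imwrite("pics/s6.png",optics.get_image("scene")[130:270,180:380].repeat(4,0).repeat(4,1))
E
```

```text
time: 24.02
eef_pos: [0.5771, 0.0574, 0.1569]
tcp_rot: [0.284, 0.641, 0.66, -0.271]
ft_force: [0.1, -0.2, -1.6]
width: 0.415
time: 24.65
eef_pos: [0.5768, 0.0568, 0.1559]
tcp_rot: [0.429, 0.559, 0.575, -0.415]
ft_force: [0.8, -0.3, -0.3]
width: 0.413
[ 0.59  0.97  1.62 -0.95  1.59  1.11]
A tcp [0.5754 0.0567 0.0378] q [ 0.59  1.17  1.54 -0.95  1.53  1.21] err 0.0 margin 0.61
t 24.65 tcp [0.5768 0.0568 0.1559] rot(tool) [ 0.0074 -0.0125 -0.0009] shift(tool now) [ 0.1131 -0.0017  0.034 ] shift(target axes) [ 0.1135 -0.0014  0.0326] w 35.3 F [ 0.8 -0.3 -0.3]
```

View pics/s6.png

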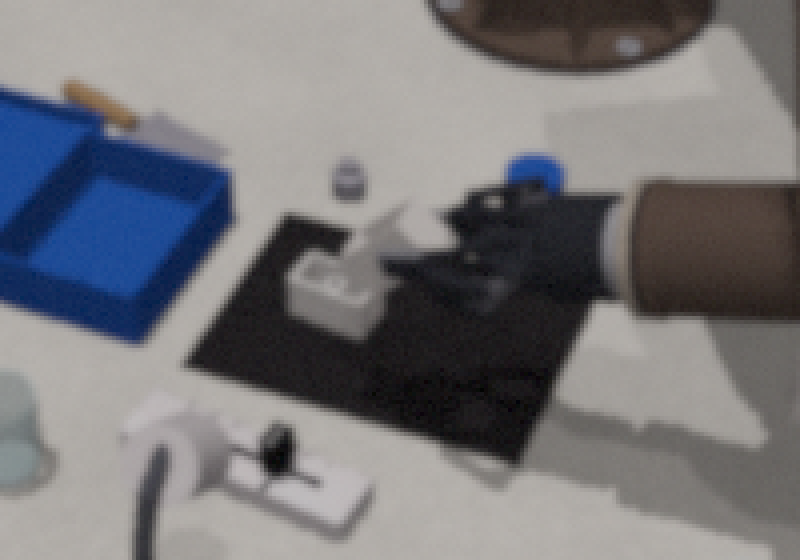

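```bash
python3 -m inch '[[0,0.02,0,0.006,0,0,0],[0,0.03,0,0.009,0,0,0],[0,0.03,0,0.009,0,0,0],[0,0.02,0,0.006,0,0,0],[0,0.01,0,0.002,0,0,0],[0,0.003,0,0.001,0,0,0],[0,0,0,0,0,0,0],[0,0,0,0,0,0,0]]'
python3 -m inch '[[0.06,0,0,0,0,0,0],[0.065,0,0,0,0,0,0],[0.065,0,0,0,0,0,0],[0.065,0,0,-0.01,0,0,0],[0.065,0,0,-0.02,0,0,0],[0.065,0,0,-0.03,0,0,0],[0.065,0,0,-0.03,0,0,0],[0.065,0,0,-0.03,0,0,0],[0.065,0,0,0,0,0,0]]'
python3 - <<'E'
from kin import *
log();q0=observe()["joint_positions"]
cv2.imwrite("pics/s7.png",optics.get_image("scene")[130:270,180:380].repeat(4,0).repeat(4,1))
E
```

```text
time: 25.7
eef_pos: [0.5767, 0.0574, 0.0396]
tcp_rot: [0.431, 0.558, 0.574, -0.416]
ft_force: [-3.8, 1.6, 12.2]
width: 0.416
time: 26.82
eef_pos: [0.5733, 0.1758, 0.0723]
tcp_rot: [0.431, 0.558, 0.576, -0.414]
ft_force: [0.0, -0.4, 0.1]
width: 0.763
```

View pics/s7.png

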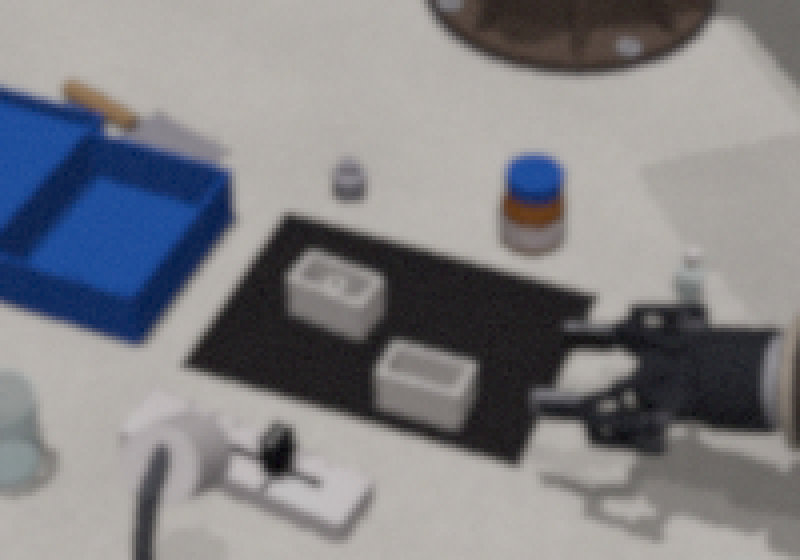

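```bash
python3 -m inch '[[0.06,-0.03,0,-0.01,0,0,0],[0.06,-0.045,0,-0.013,0,0,0],[0.06,-0.045,0,-0.013,0,0,0],[0.06,0,0,0,0,0.165,0],[0.06,0,0,0,0,0.165,0],[0.06,0,0,0,0,0.165,0],[0.06,0,0,0,0,0.165,0],[0.06,0,0,0,0,0.165,0],[0.06,0,0,0,0,0.165,0],[0.06,0,0,0,0,0.165,0],[0.06,0,0,0,0,0.135,0],[0.06,0,0,0,0,0,0]]'
python3 - <<'E'
from kin import *
log();q0=observe()["joint_positions"];print(q0.round(2))
psi=.243;d=np.array([np.sin(psi),-np.cos(psi),0]);g=np.r_[.4572,.3752,.024]+.010*d
_,p,r=plan("C",g,psi,60,q0,back=.12);delta(p,r)
crop("top","t4.png",140,140,340,290,4)
E
```

```text
time: 28.38
eef_pos: [0.5727, 0.1703, 0.1973]
tcp_rot: [-0.002, 0.698, 0.717, 0.003]
ft_force: [-0.5, 0.4, 0.3]
width: 0.704
[0.23 0.44 1.76 0.01 0.94 0.2 ]
C tcp [0.4807 0.2806 0.0745] q [-0.11  0.87  1.98  1.08  1.17 -1.27] err 0.0 margin 0.69
t 28.38 tcp [0.5727 0.1703 0.1973] rot(tool) [ 0.1152  1.0353 -0.1947] shift(tool now) [ 0.1117 -0.0893  0.1235] shift(target axes) [-0.0417 -0.0628  0.1732] w 60.1 F [-0.5  0.4  0.3]
```

View pics/t4.png

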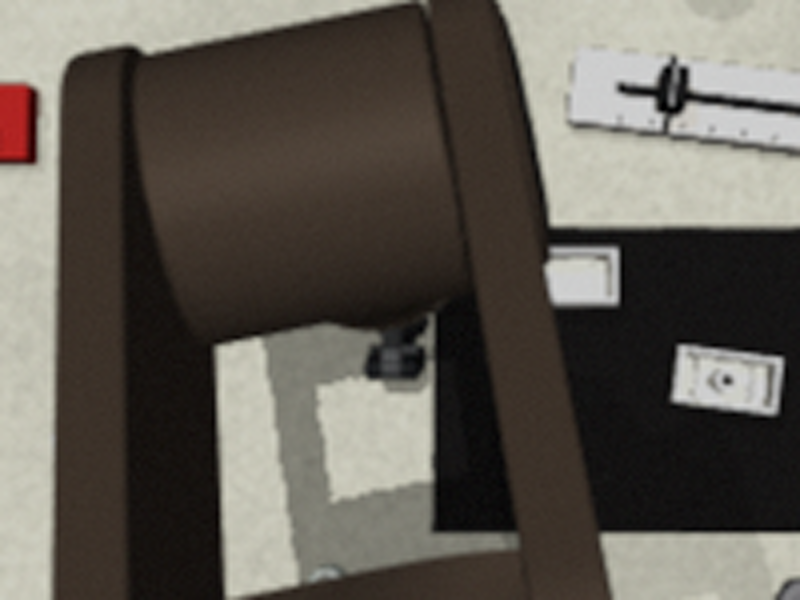

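```bash
python3 -m inch '[[0.06,0,0,0,0,0,-0.11],[0.06,0,0,0,0,0,-0.11],[0.06,0,0,0,0,0.173,0],[0.06,0,0,0,0,0.173,0],[0.06,0,0,0,0,0.173,0],[0.06,0,0,0,0,0.173,0],[0.06,0,0,0,0,0.173,0],[0.06,0,0,0,0,0.173,0],[0.06,-0.012,-0.022,0.04,0,0,0],[0.06,-0.015,-0.022,0.05,0,0,0],[0.06,-0.015,-0.018,0.05,0,0,0],[0.06,0,0,0.03,0,0,0]]'
python3 -m inch '[[0.06,0,0,0,0,0,0],[0.06,0,0,0,0,0,0]]'
python3 - <<'E'
from kin import *
log();q0=observe()["joint_positions"];print(q0.round(2))
psi=.243;d=np.array([np.sin(psi),-np.cos(psi),0]);g=np.r_[.4572,.3752,.024]+.010*d
_,p,r=plan("C",g,psi,60,q0,back=.0);delta(p,r)
crop("top","t5.png",140,140,340,290,4)
cv2.imwrite("pics/s8.png",optics.get_image("scene")[130:270,260:460].repeat(4,0).repeat(4,1))
E
```

```text
time: 29.92
eef_pos: [0.4776, 0.2816, 0.0728]
tcp_rot: [-0.397, 0.53, 0.685, 0.304]
ft_force: [0.5, -0.2, 0.5]
width: 0.703
time: 30.18
eef_pos: [0.4814, 0.2799, 0.075]
tcp_rot: [-0.394, 0.53, 0.686, 0.306]
ft_force: [0.2, -0.6, 1.0]
width: 0.703
[-0.11  0.88  1.96  1.07  1.17 -1.27]
C tcp [0.4556 0.3815 0.0145] q [ 0.07  0.97  2.01  1.31  1.08 -1.39] err 0.0 margin 0.66
t 30.18 tcp [0.4814 0.2799 0.075 ] rot(tool) [-0.0085  0.0024  0.0071] shift(tool now) [0.0003 0.0005 0.1209] shift(target axes) [ 0.     -0.0006  0.1209] w 60.0 F [ 0.2 -0.6  1. ]
```

View pics/t5.png

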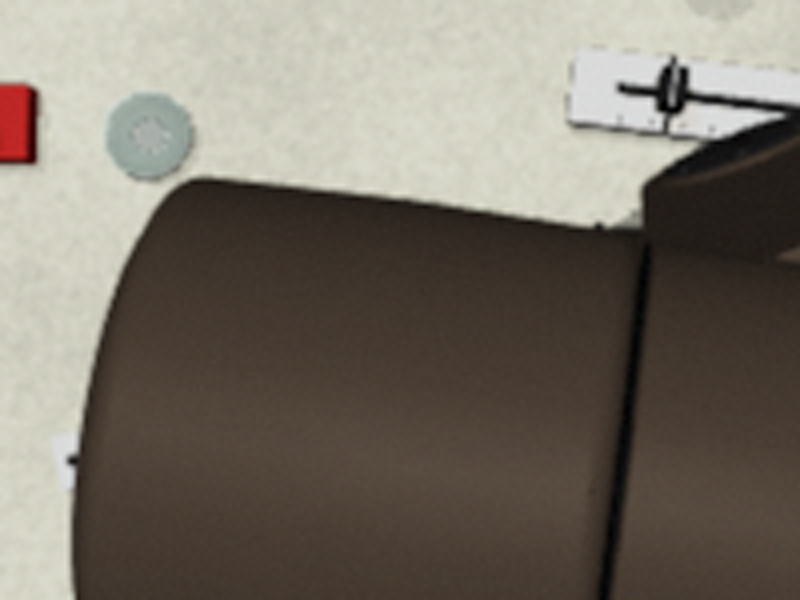

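View pics/s8.png

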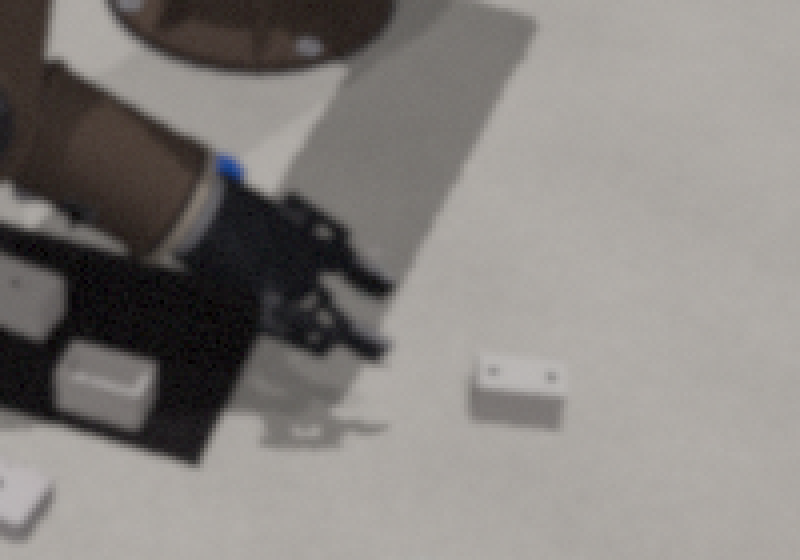

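```bash
python3 -m inch '[[0.06,0,0,0.03,0,0,0],[0.06,0,0,0.035,0,0,0],[0.06,0,0,0.03,0,0,0],[0.06,0,0,0.017,0,0,0],[0.06,0,0,0.009,0,0,0],[0.06,0,0,0,0,0,0],[0,0,0,0,0,0,0],[0,0,0,0,0,0,0],[0,0,0,0,0,0,0]]' 45
python3 -m inch '[[0,0.013,0,-0.0075,0,0,0],[0,0.026,0,-0.015,0,0,0],[0,0.03,0,-0.018,0,0,0],[0,0.03,0,-0.018,0,0,0],[0,0.03,0,-0.018,0,0,0],[0,0,0,0,0,-0.15,0],[0,0,0,0,0,-0.15,0],[0,0,0,0,0,-0.15,0],[0,0,0,0,0,-0.15,0],[0,0,0,0,0,-0.15,0],[0,0,0,0,0,-0.15,0],[0,0,0,0,0,-0.15,0]]'
python3 - <<'E'
from kin import *
log();q0=observe()["joint_positions"];print(q0.round(2))
_,p,r=plan("C",(.445,.085,.16),.1,-74,q0);delta(p,r)
crop("top","t6.png",140,140,340,290,4)
E
```

```text
time: 31.4
eef_pos: [0.4566, 0.3805, 0.0148]
tcp_rot: [-0.393, 0.531, 0.685, 0.307]
ft_force: [1.3, -3.2, 5.6]
width: 0.417
time: 32.9
eef_pos: [0.4562, 0.3792, 0.166]
tcp_rot: [0.004, 0.613, 0.79, 0.0]
ft_force: [-0.8, 0.2, -2.6]
width: 0.417
[ 0.65  0.47  1.8  -0.01  0.87  0.4 ]
C tcp [0.4468 0.0668 0.1548] q [ 0.75  0.9   1.9  -0.88  1.51  1.3 ] err 0.0 margin 0.68
t 32.9 tcp [0.4562 0.3792 0.166 ] rot(tool) [ 0.1026 -1.283   0.1242] shift(tool now) [-0.3002 -0.0864  0.0126] shift(target axes) [-0.0746 -0.0405  0.3009] w 35.6 F [-0.8  0.2 -2.6]
```

View pics/t6.png

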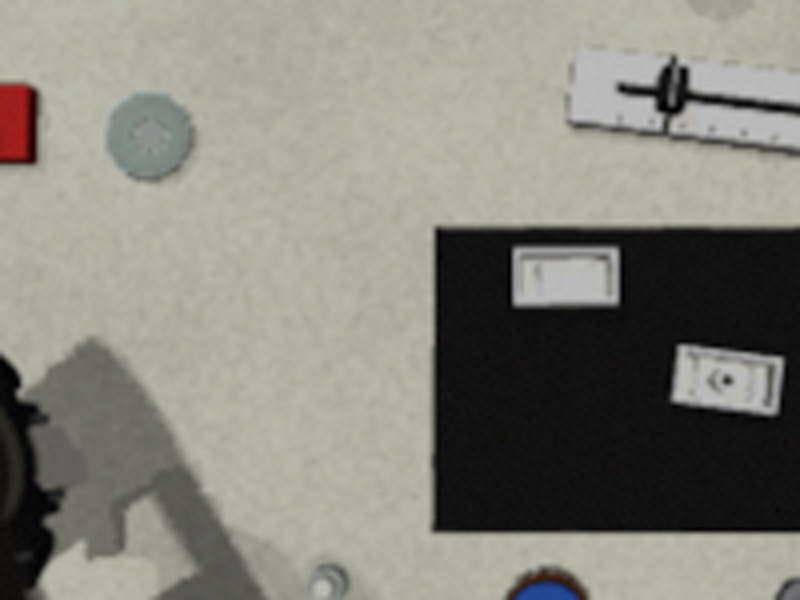

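```bash
python3 -m inch '[[0,-0.03,-0.008,0,0,0,0],[0,-0.045,-0.012,0.002,0,0,0],[0,-0.045,-0.012,0.002,0,0,0],[0,-0.045,-0.012,0.002,0,0,0],[0,-0.045,-0.012,0.002,0,0,0],[0,-0.045,-0.012,0.002,0,0,0],[0,-0.045,-0.012,0.002,0,0,0],[0,0,0,0,0,0,0.15],[0,0,0,0,0,0,0.14],[0,0,0,0,0,-0.16,0],[0,0,0,0,0,-0.16,0],[0,0,0,0,0,-0.16,0]]'
python3 -m inch '[[0,0,0,0,0,-0.16,0],[0,0,0,0,0,-0.16,0],[0,0,0,0,0,-0.16,0],[0,0,0,0,0,-0.16,0],[0,0,0,0,0,-0.16,0],[0,0,0,0,0,0,0],[0,0,0,0,0,0,0]]'
python3 - <<'E'
from kin import *
log();q0=observe()["joint_positions"];print(q0.round(2))
_,p,r=plan("C",(.455,.085,.043),-.05,-74,q0);delta(p,r)
cv2.imwrite("pics/s9.png",optics.get_image("scene")[130:270,180:380].repeat(4,0).repeat(4,1))
E
```

```text
time: 34.45
eef_pos: [0.4522, 0.0686, 0.1532]
tcp_rot: [0.161, 0.702, 0.674, -0.166]
ft_force: [-0.3, -0.6, -1.5]
width: 0.412
time: 35.33
eef_pos: [0.4519, 0.0686, 0.1523]
tcp_rot: [0.408, 0.582, 0.56, -0.425]
ft_force: [-0.2, -0.6, 0.8]
width: 0.415
[ 0.69  0.91  1.8  -0.79  1.56  1.25]
C tcp [0.4541 0.0668 0.0378] q [ 0.68  1.12  1.73 -0.8   1.49  1.36] err 0.0 margin 0.76
t 35.33 tcp [0.4519 0.0686 0.1523] rot(tool) [ 0.0096 -0.0315  0.004 ] shift(tool now) [0.1086 0.0024 0.0367] shift(target axes) [0.1097 0.0023 0.0332] w 35.4 F [-0.2 -0.6  0.8]
```

View pics/s9.png

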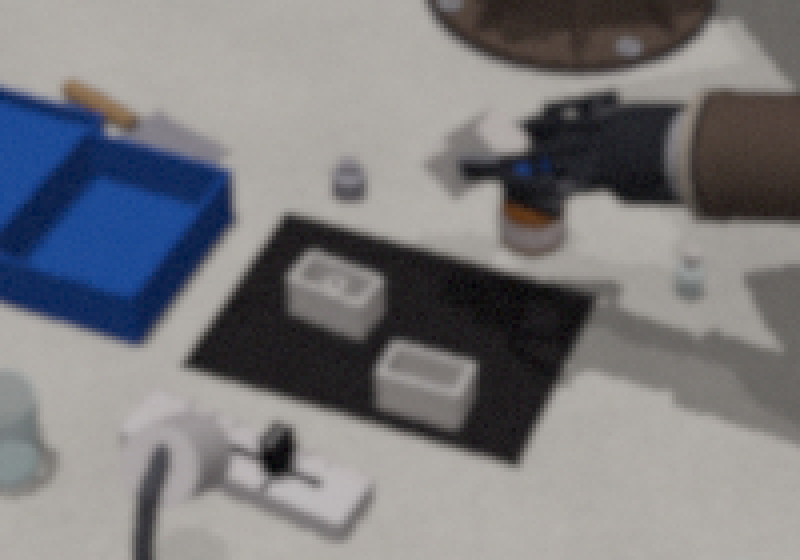

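```bash
python3 -m inch '[[0,0.02,0.002,0.006,0,-0.03,0],[0,0.03,0,0.009,0,0,0],[0,0.03,0,0.009,0,0,0],[0,0.02,0,0.006,0,0,0],[0,0.008,0,0.002,0,0,0],[0,0.002,0,0.001,0,0,0],[0,0,0,0,0,0,0],[0,0,0,0,0,0,0]]'
python3 -m inch '[[0.06,0,0,0,0,0,0],[0.065,0,0,0,0,0,0],[0.065,0,0,0,0,0,0],[0.065,0,0,-0.01,0,0,0],[0.065,0,0,-0.02,0,0,0],[0.065,0,0,-0.03,0,0,0],[0.065,0,0,-0.03,0,0,0],[0.065,0,0,-0.03,0,0,0],[0.065,0,0,0,0,0,0]]'
python3 - <<'E'
from kin import *
log();q0=observe()["joint_positions"];print(q0.round(2))
cv2.imwrite("pics/s10.png",optics.get_image("scene")[130:270,180:380].repeat(4,0).repeat(4,1))
E
```

```text
time: 36.38
eef_pos: [0.4543, 0.0681, 0.0393]
tcp_rot: [0.418, 0.575, 0.553, -0.434]
ft_force: [-2.1, 4.6, 10.9]
width: 0.416
time: 37.5
eef_pos: [0.4589, 0.1863, 0.0704]
tcp_rot: [0.418, 0.575, 0.554, -0.433]
ft_force: [0.0, -0.4, -0.7]
width: 0.76
[ 0.81  1.12  1.53 -0.69  1.67  1.25]
```

View pics/s10.png

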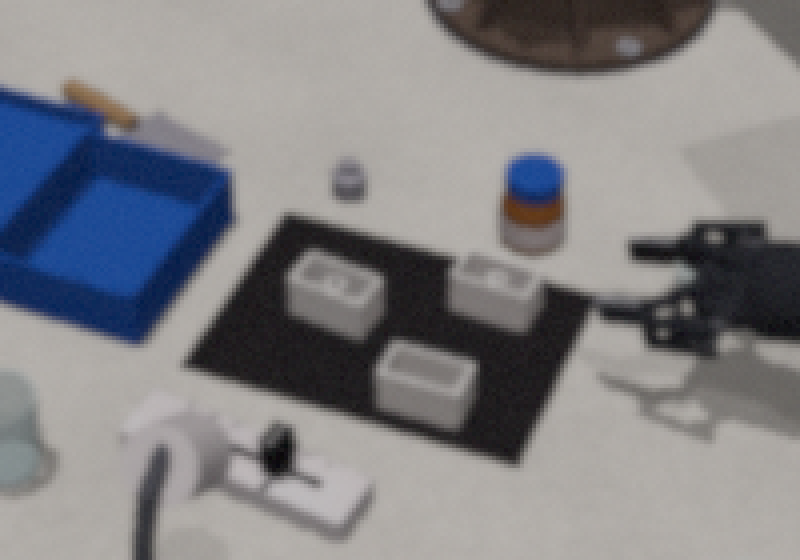

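```bash
python3 -m inch '[[0.06,-0.03,0,-0.01,0,0,0],[0.06,-0.045,0,-0.013,0,0,0],[0.06,-0.045,0,-0.013,0,0,0],[0.06,0,0,0,0,0.165,0],[0.06,0,0,0,0,0.165,0],[0.06,0,0,0,0,0.165,0],[0.06,0,0,0,0,0.165,0],[0.06,0,0,0,0,0.165,0],[0.06,0,0,0,0,0.165,0],[0.06,0,0,0,0,0.165,0],[0.06,0,0,0,0,0.14,0],[0.06,0.03,0,0,0,0,0]]'
python3 - <<'E'
from kin import *
log();q0=observe()["joint_positions"];print(q0.round(2))
delta(np.array([.5,0,.2]),frame(0,0))
im=crop("top","t7.png",235,140,395,260,5);cv2.imwrite("pics/t7f.png",im)
E
```

```text
time: 39.05
eef_pos: [0.4598, 0.2111, 0.1958]
tcp_rot: [-0.001, 0.723, 0.691, 0.001]
ft_force: [0.9, 0.7, 0.3]
width: 0.703
[0.37 0.32 1.96 0.   0.86 0.41]
t 39.05 tcp [0.4598 0.2111 0.1958] rot(tool) [-0.0005 -0.0032 -0.0452] shift(tool now) [-0.209   0.0497 -0.0049] shift(target axes) [-0.2111  0.0402 -0.0042] w 60.0 F [0.9 0.7 0.3]
```

View pics/t7.png

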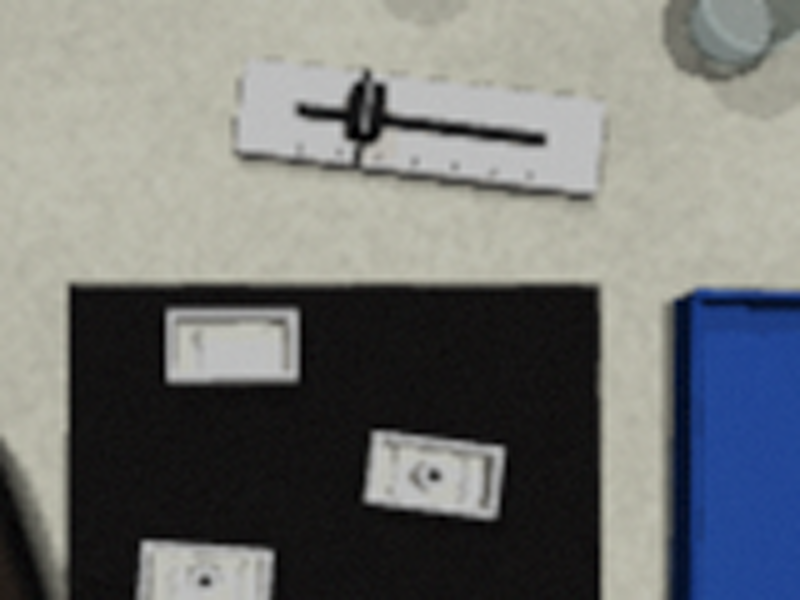

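View pics/t7f.png

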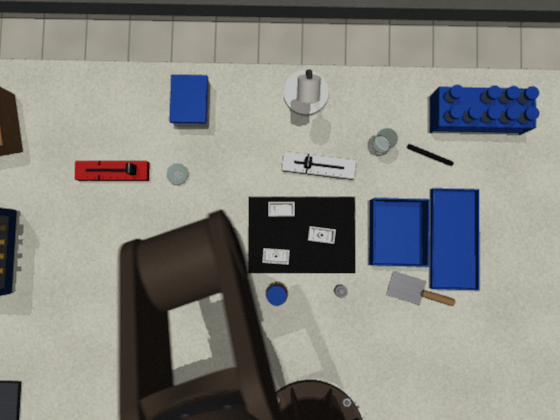

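```bash
cat > cov.py <<'E'
from h import *
def covers(im,x0=248,y0=197,x1=355,y1=273,z=.04):
    g=cv2.cvtColor(cv2.resize(im[y0:y1,x0:x1],None,fx=4,fy=4,interpolation=cv2.INTER_CUBIC),cv2.COLOR_BGR2GRAY)
    m=(g>90).astype(np.uint8);m=cv2.morphologyEx(m,cv2.MORPH_OPEN,np.ones((5,5)));cs,_=cv2.findContours(m,cv2.RETR_EXTERNAL,cv2.CHAIN_APPROX_NONE)
    for c in cs:
        if cv2.contourArea(c)<2000: continue
        b=cv2.boxPoints(cv2.minAreaRect(c));W=np.array([p2w("top",x0+(p[0]+.5)/4-.5,y0+(p[1]+.5)/4-.5,z)[:2] for p in b])
        e=[W[1]-W[0],W[2]-W[1]];l=max(e,key=np.linalg.norm);s=min(e,key=np.linalg.norm)
        a=np.arctan2(l[1],l[0])%np.pi-np.pi/2
        print("centre",W.mean(0).round(4),"psi",a.round(3),"size",np.linalg.norm(l).round(4),np.linalg.norm(s).round(4))
E
python3 - <<'E'
from cov import *
im=optics.get_image("top");covers(im)
print("grip",p2w("top",235+367/5-.4,140+111/5-.4,.06).round(4),"mark .697 .021")
for nm,P,z in(("bin",[(370,199),(428,199),(428,266),(370,266)],.055),("tray",[(430,189),(479,189),(479,289),(430,289)],.022)):
    print(nm,np.mean([p2w("top",u,v,z) for u,v in P],0).round(3))
crop("top","t8.png",365,180,485,300,5)
E
```

```text
centre [0.4563 0.0968] psi -0.044 size 0.0675 0.038
centre [ 0.5133 -0.0182] psi -0.102 size 0.0684 0.0381
centre [0.5761 0.0859] psi 0.024 size 0.0669 0.0376
grip [0.6948 0.0206 0.06  ] mark .697 .021
bin [ 0.523 -0.21   0.055]
tray [ 0.511 -0.361  0.022]
```

View pics/t8.png

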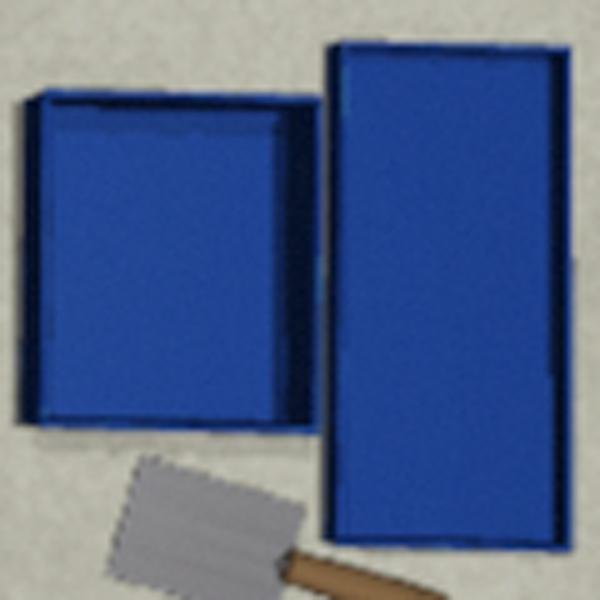

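Run:
```python
from kin import *
q0=observe()["joint_positions"]
print("bin",p2w("top",365+181/5,180+262/5,.055),"tray",p2w("top",365+455/5,180+296/5,.022))
_,p,r=plan("B over",(.5133,-.0182,.15),-.102,0,q0);delta(p,r)
for t in((.46,-.362,.1),(.57,-.362,.1),(.525,-.213,.1)): plan("t",t,0,0,q0)
```

```text
bin [ 0.5231017  -0.21594322  0.055     ] tray [ 0.50991237 -0.36450355  0.022     ]
B over tcp [ 0.5133 -0.0182  0.131 ] q [-0.09  0.41  2.02 -0.    0.71  0.01] err 0.0 margin 0.62
t 39.2 tcp [0.4595 0.2148 0.1952] rot(tool) [-0.0008 -0.001   0.0632] shift(tool now) [-0.2308  0.0629  0.064 ] shift(target axes) [-0.2263  0.0773  0.0642] w 60.3 F [-0.2  0.3 -0.6]
t tcp [ 0.46  -0.362  0.081] q [-0.72  0.57  1.88 -0.    0.69 -0.72] err 0.0 margin 0.6
t tcp [ 0.57  -0.362  0.081] q [-0.61  0.68  1.65 -0.    0.81 -0.61] err 0.0 margin 0.72
t tcp [ 0.525 -0.213  0.081] q [-0.44  0.55  1.93 -0.    0.66 -0.44] err 0.0 margin 0.57
```

```bash
python3 -m inch '[[0.06,0,0,0,0,0,0.063],[0.06,-0.035,0.012,0,0,0,0],[0.06,-0.045,0.015,0,0,0,0],[0.06,-0.05,0.017,0.01,0,0,0],[0.06,-0.05,0.017,0.02,0,0,0],[0.06,-0.046,0.016,0.03,0,0,0],[0.06,0,0,0,0,0,0],[0.06,0,0,0,0,0,0]]'
python3 - <<'E'
from kin import *
q0=observe()["joint_positions"]
_,p,r=plan("B",(.5133,-.0182,.03),-.102,0,q0);delta(p,r)
E
```

```text
time: 40.2
eef_pos: [0.5127, -0.0175, 0.1348]
tcp_rot: [-0.001, 0.742, 0.67, -0.0]
ft_force: [0.7, 0.9, 0.4]
width: 0.704
B tcp [ 0.5133 -0.0182  0.011 ] q [-0.09  0.61  2.08 -0.    0.44  0.01] err 0.0 margin 0.35
t 40.2 tcp [ 0.5127 -0.0175  0.1348] rot(tool) [-0.0017 -0.0011  0.0001] shift(tool now) [-0.0008  0.0008  0.1238] shift(target axes) [-0.0006  0.0006  0.1238] w 60.1 F [0.7 0.9 0.4]
```

```bash
python3 -m inch '[[0.06,0,0,0.03,0,0,0],[0.06,0,0,0.04,0,0,0],[0.06,0,0,0.03,0,0,0],[0.06,0,0,0.017,0,0,0],[0.06,0,0,0.007,0,0,0],[0.06,0,0,0,0,0,0],[0,0,0,0,0,0,0],[0,0,0,0,0,0,0],[0,0,0,0,0,0,0]]' 45
python3 -m inch '[[0,0,0,-0.02,0,0,0],[0,0,0,-0.04,0,0,0],[0,0,0,-0.04,0,0,0],[0,0,0,-0.04,0,0,0],[0,0,0,0,0,0,0]]'
python3 - <<'E'
from kin import *
q0=observe()["joint_positions"]
_,p,r=plan("tray",(.46,-.3635,.033),0,0,q0);delta(p,r)
E
```

```text
time: 41.32
eef_pos: [0.514, -0.0175, 0.012]
tcp_rot: [0.0, 0.742, 0.67, 0.001]
ft_force: [-0.8, 2.3, 8.1]
width: 0.416
time: 41.95
eef_pos: [0.5154, -0.0179, 0.1544]
tcp_rot: [0.002, 0.742, 0.67, 0.002]
ft_force: [-0.3, -1.2, -0.4]
width: 0.414
tray tcp [ 0.46   -0.3635  0.014 ] q [-0.72  0.68  1.91 -0.    0.56 -0.72] err 0.0 margin 0.47
t 41.95 tcp [ 0.5154 -0.0179  0.1544] rot(tool) [ 0.0058 -0.0009 -0.1017] shift(tool now) [-0.3496 -0.0208  0.1398] shift(target axes) [-0.3456 -0.0554  0.1404] w 35.4 F [-0.3 -1.2 -0.4]
```

```bash
python3 -m inch '[[0,0,0,0,0,0,-0.1],[0,-0.03,-0.006,0,0,0,0],[0,-0.045,-0.008,0,0,0,0],[0,-0.045,-0.008,0,0,0,0],[0,-0.045,-0.008,0,0,0,0],[0,-0.045,-0.008,0,0,0,0],[0,-0.045,-0.008,0,0,0,0],[0,-0.045,-0.008,0,0,0,0],[0,-0.045,-0.002,0,0,0,0],[0,0,0,0.03,0,0,0],[0,0,0,0,0,0,0],[0,0,0,0,0,0,0]]'
python3 - <<'E'
from kin import *
q0=observe()["joint_positions"]
_,p,r=plan("tray",(.46,-.3635,.033),0,0,q0);delta(p,r)
crop("top","t9.png",365,180,485,300,5)
cv2.imwrite("pics/s11.png",optics.get_image("scene")[130:270,120:320].repeat(4,0).repeat(4,1))
E
```

```text
time: 43.45
eef_pos: [0.4568, -0.362, 0.1208]
tcp_rot: [-0.001, 0.707, 0.707, 0.0]
ft_force: [0.3, 0.5, -1.8]
width: 0.417
tray tcp [ 0.46   -0.3635  0.014 ] q [-0.72  0.68  1.91  0.    0.56 -0.72] err 0.0 margin 0.47
t 43.45 tcp [ 0.4568 -0.362   0.1208] rot(tool) [-0.0008 -0.0016 -0.0011] shift(tool now) [-0.0016  0.0033  0.1068] shift(target axes) [-0.0015  0.0032  0.1068] w 35.6 F [ 0.3  0.5 -1.8]
```

View pics/s11.png

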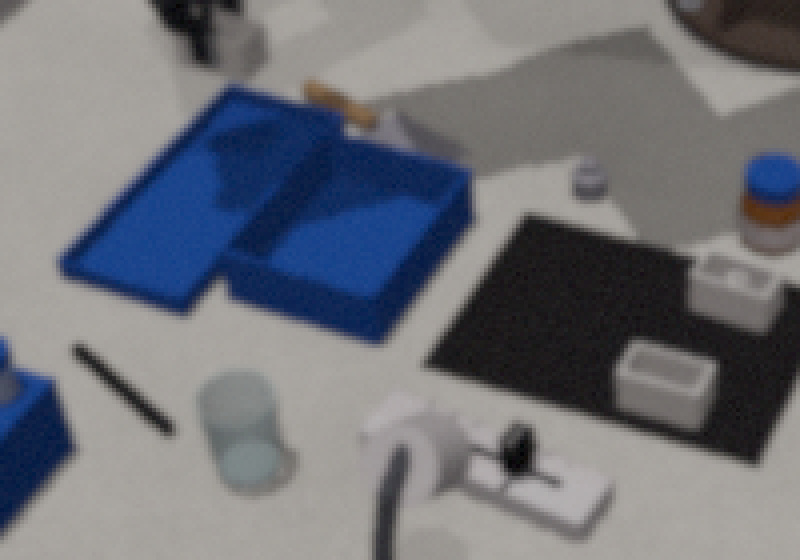

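```bash
python3 -m inch '[[0,0,0.003,0.03,0,0,0],[0,0,0,0.035,0,0,0],[0,0,0,0.025,0,0,0],[0,0,0,0.01,0,0,0],[0,0,0,0.005,0,0,0],[0,0,0,0,0,0,0],[0,0,0,0,0,0,0]]'
python3 - <<'E'
from kin import *
q0=observe()["joint_positions"]
_,p,r=plan("tray",(.46,-.3635,.033),0,0,q0);delta(p,r)
E
python3 -m inch '[[0.055,0,0,0,0,0,0],[0.06,0,0,0,0,0,0],[0.06,0,0,0,0,0,0],[0.06,0,0,-0.02,0,0,0],[0.06,0,0,-0.04,0,0,0],[0.06,0,0,-0.05,0,0,0],[0.06,0,0,-0.05,0,0,0]]'
python3 - <<'E'
from kin import *
q0=observe()["joint_positions"]
_,p,r=plan("C over",(.4563,.0968,.16),-.044,0,q0);delta(p,r)
cv2.imwrite("pics/s12.png",optics.get_image("scene")[130:270,120:320].repeat(4,0).repeat(4,1))
E
```

```text
time: 44.42
eef_pos: [0.4603, -0.3628, 0.0165]
tcp_rot: [0.0, 0.708, 0.707, 0.0]
ft_force: [0.3, -0.3, -1.6]
width: 0.411
tray tcp [ 0.46   -0.3635  0.014 ] q [-0.72  0.68  1.91 -0.    0.56 -0.72] err 0.0 margin 0.47
t 44.42 tcp [ 0.4603 -0.3628  0.0165] rot(tool) [ 0.0007 -0.0003 -0.0015] shift(tool now) [-0.0007 -0.0003  0.0025] shift(target axes) [-0.0007 -0.0003  0.0025] w 35.1 F [ 0.3 -0.3 -1.6]
time: 45.3
eef_pos: [0.4596, -0.3624, 0.1771]
tcp_rot: [-0.001, 0.708, 0.707, 0.0]
ft_force: [0.9, 0.4, -1.1]
width: 0.702
C over tcp [0.4563 0.0968 0.141 ] q [0.14 0.34 2.11 0.   0.69 0.19] err 0.0 margin 0.56
t 45.3 tcp [ 0.4596 -0.3624  0.1771] rot(tool) [-0.0006 -0.0014  0.0424] shift(tool now) [ 0.4591 -0.0041  0.0368] shift(target axes) [ 0.4586 -0.0235  0.0361] w 59.9 F [ 0.9  0.4 -1.1]
```

View pics/s12.png

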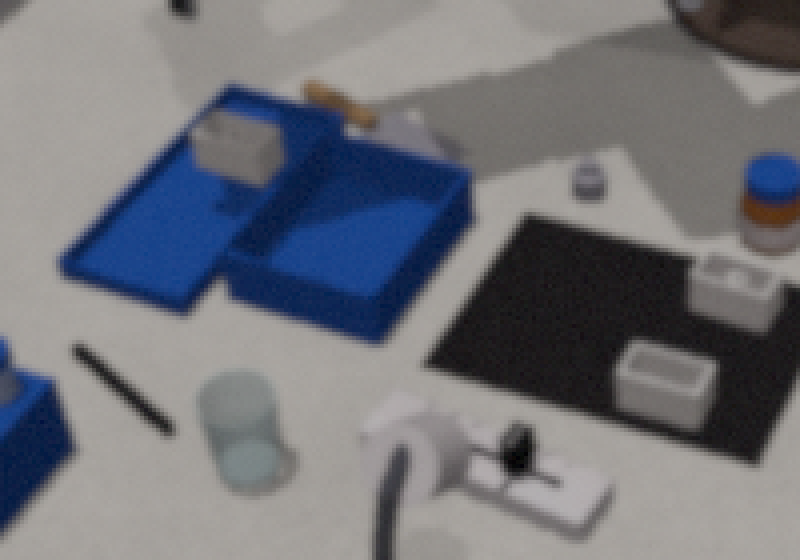

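```bash
python3 -m inch '[[0.06,0.03,0,0,0,0,0.042],[0.06,0.05,-0.0025,0,0,0,0],[0.06,0.05,-0.0025,0,0,0,0],[0.06,0.05,-0.0025,0,0,0,0],[0.06,0.05,-0.0025,0,0,0,0],[0.06,0.05,-0.0025,0,0,0,0],[0.06,0.05,-0.0025,0,0,0,0],[0.06,0.05,-0.0025,0,0,0,0],[0.06,0.05,-0.0025,0,0,0,0],[0.06,0.03,-0.003,0.035,0,0,0],[0.06,0,0,0,0,0,0],[0.06,0,0,0,0,0,0]]'
python3 - <<'E'
from kin import *
q0=observe()["joint_positions"]
_,p,r=plan("C",(.4563,.0968,.03),-.044,0,q0);delta(p,r)
from cov import covers
covers(optics.get_image("top"))
E
```

```text
time: 46.85
eef_pos: [0.4557, 0.0978, 0.1414]
tcp_rot: [-0.001, 0.722, 0.692, 0.0]
ft_force: [-0.4, -0.2, 0.6]
width: 0.704
C tcp [0.4563 0.0968 0.011 ] q [ 0.14  0.57  2.19 -0.    0.37  0.19] err 0.0 margin 0.28
t 46.85 tcp [0.4557 0.0978 0.1414] rot(tool) [-0.0005 -0.001   0.0009] shift(tool now) [-0.0011  0.0007  0.1304] shift(target axes) [-0.001   0.0006  0.1304] w 60.1 F [-0.4 -0.2  0.6]
centre [0.5765 0.0859] psi 0.024 size 0.0669 0.037
```

```bash
python3 -m inch '[[0.06,-0.001,0,0.03,0,0,0],[0.06,0,0,0.04,0,0,0],[0.06,0,0,0.034,0,0,0],[0.06,0,0,0.018,0,0,0],[0.06,0,0,0.008,0,0,0],[0.06,0,0,0,0,0,0],[0,0,0,0,0,0,0],[0,0,0,0,0,0,0],[0,0,0,0,0,0,0]]' 45
python3 -m inch '[[0,0,0,-0.02,0,0,0],[0,0,0,-0.04,0,0,0],[0,0,0,-0.04,0,0,0],[0,0,0,-0.04,0,0,0],[0,0,0,0,0,0,0]]'
python3 - <<'E'
from kin import *
q0=observe()["joint_positions"]
_,p,r=plan("tray",(.57,-.3635,.033),0,0,q0);delta(p,r)
E
```

```text
time: 48.02
eef_pos: [0.4563, 0.0972, 0.0122]
tcp_rot: [-0.0, 0.722, 0.692, 0.001]
ft_force: [-0.6, -3.2, 8.5]
width: 0.414
time: 48.65
eef_pos: [0.4575, 0.0973, 0.1543]
tcp_rot: [0.001, 0.722, 0.692, 0.003]
ft_force: [-0.2, -0.8, -0.8]
width: 0.414
tray tcp [ 0.57   -0.3635  0.014 ] q [-0.61  0.77  1.67 -0.    0.7  -0.61] err 0.0 margin 0.61
t 48.65 tcp [0.4575 0.0973 0.1543] rot(tool) [ 0.0058 -0.0022 -0.0435] shift(tool now) [-0.4558  0.1316  0.14  ] shift(target axes) [-0.4608  0.1125  0.1403] w 35.3 F [-0.2 -0.8 -0.8]
```

```bash
python3 -m inch '[[0,-0.02,0.006,0,0,0,-0.043],[0,-0.05,0.012,0,0,0,0],[0,-0.05,0.012,0,0,0,0],[0,-0.05,0.012,0,0,0,0],[0,-0.05,0.012,0,0,0,0],[0,-0.05,0.012,0,0,0,0],[0,-0.05,0.012,0,0,0,0],[0,-0.05,0.012,0,0,0,0],[0,-0.05,0.012,0,0,0,0],[0,-0.04,0.01,0.03,0,0,0],[0,0,0,0,0,0,0],[0,0,0,0,0,0,0]]'
python3 - <<'E'
from kin import *
q0=observe()["joint_positions"]
_,p,r=plan("tray",(.57,-.3635,.033),0,0,q0);delta(p,r)
cv2.imwrite("pics/s13.png",optics.get_image("scene")[130:270,120:320].repeat(4,0).repeat(4,1))
E
```

```text
time: 50.15
eef_pos: [0.5658, -0.3626, 0.1198]
tcp_rot: [-0.001, 0.707, 0.707, 0.0]
ft_force: [-0.0, -0.4, -0.6]
width: 0.41
tray tcp [ 0.57   -0.3635  0.014 ] q [-0.61  0.77  1.67  0.    0.7  -0.61] err 0.0 margin 0.61
t 50.15 tcp [ 0.5658 -0.3626  0.1198] rot(tool) [-0.0016 -0.0023 -0.0009] shift(tool now) [-0.0011  0.0043  0.1057] shift(target axes) [-0.0009  0.0042  0.1058] w 35.0 F [-0.  -0.4 -0.6]
```

View pics/s13.png

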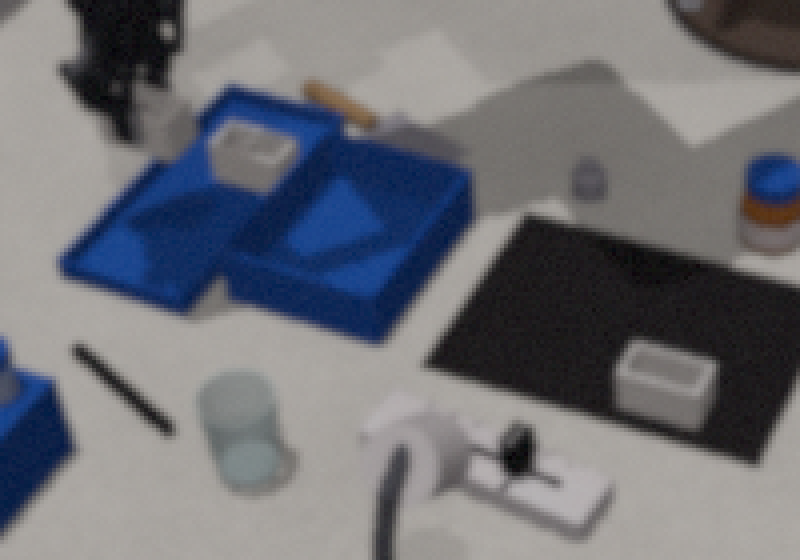

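```bash
python3 -m inch '[[0,0,0.004,0.03,0,0,0],[0,0,0,0.035,0,0,0],[0,0,0,0.025,0,0,0],[0,0,0,0.01,0,0,0],[0,0,0,0.005,0,0,0],[0,0,0,0,0,0,0],[0,0,0,0,0,0,0]]'
python3 -m inch '[[0.055,0,0,0,0,0,0],[0.06,0,0,0,0,0,0],[0.06,0,0,0,0,0,0],[0.06,0,0,-0.02,0,0,0],[0.06,0,0,-0.04,0,0,0],[0.06,0,0,-0.05,0,0,0],[0.06,0,0,-0.05,0,0,0],[0.06,0.06,0,0,0,0,0],[0.06,0.06,0,0,0,0,0],[0.06,0.06,0,0,0,0,0],[0.06,0.06,0,0,0,0,0],[0.06,0,0,0,0,0,0]]'
python3 - <<'E'
from kin import *
q0=observe()["joint_positions"]
_,p,r=plan("A over",(.5765,.0859,.16),.024,0,q0);delta(p,r)
crop("top","t10.png",365,180,485,300,5)
cv2.imwrite("pics/s14.png",optics.get_image("scene")[130:270,120:320].repeat(4,0).repeat(4,1))
E
```

```text
time: 51.08
eef_pos: [0.571, -0.3634, 0.0166]
tcp_rot: [0.0, 0.707, 0.707, 0.0]
ft_force: [0.2, 0.1, -1.4]
width: 0.412
time: 52.58
eef_pos: [0.5705, -0.1196, 0.1774]
tcp_rot: [-0.0, 0.706, 0.708, 0.001]
ft_force: [-0.5, -0.3, 0.6]
width: 0.705
A over tcp [0.5765 0.0859 0.141 ] q [0.1  0.49 1.84 0.   0.81 0.07] err 0.0 margin 0.72
t 52.58 tcp [ 0.5705 -0.1196  0.1774] rot(tool) [ 0.0004 -0.0015 -0.0206] shift(tool now) [0.2054 0.0067 0.0367] shift(target axes) [0.2052 0.0109 0.0364] w 60.2 F [-0.5 -0.3  0.6]
```

View pics/t10.png

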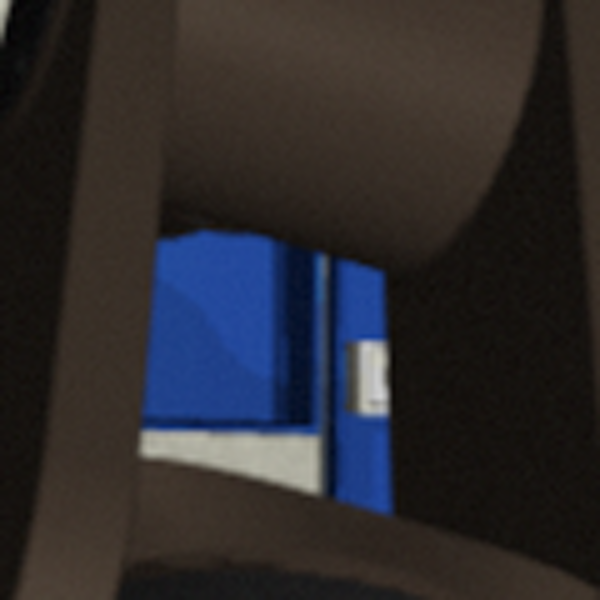

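View pics/s14.png

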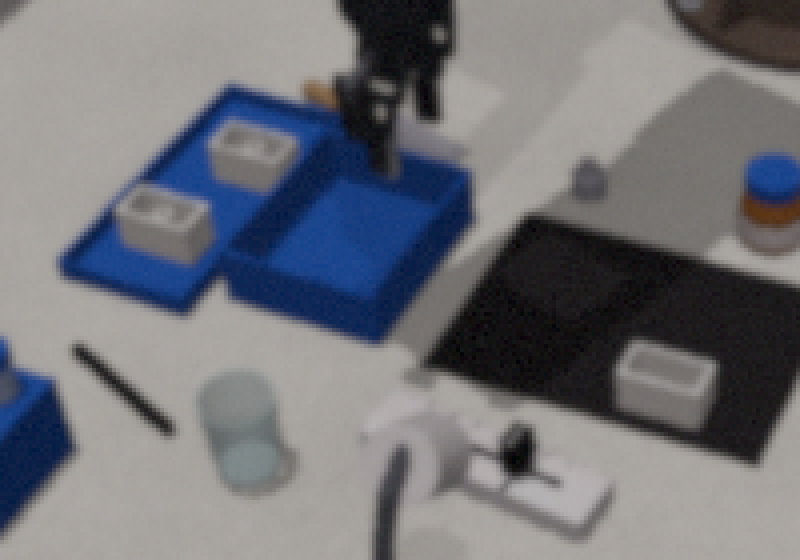

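```bash
python3 -m inch '[[0.06,0.03,0.001,0,0,0,-0.02],[0.06,0.05,0.003,0,0,0,0],[0.06,0.05,0.003,0,0,0,0],[0.06,0.045,0.002,0.015,0,0,0],[0.06,0.03,0.002,0.02,0,0,0],[0.06,0,0,0,0,0,0],[0.06,0,0,0,0,0,0]]'
python3 - <<'E'
from kin import *
q0=observe()["joint_positions"]
_,p,r=plan("A",(.5765,.0859,.03),.024,0,q0);delta(p,r)
cv2.imwrite("pics/s15.png",optics.get_image("scene")[130:270,120:320].repeat(4,0).repeat(4,1))
E
```

```text
time: 53.55
eef_pos: [0.5789, 0.0806, 0.1417]
tcp_rot: [-0.0, 0.701, 0.714, 0.0]
ft_force: [-0.3, 0.1, -0.3]
width: 0.699
A tcp [0.5765 0.0859 0.011 ] q [ 0.1   0.68  1.92 -0.    0.55  0.07] err 0.0 margin 0.46
t 53.55 tcp [0.5789 0.0806 0.1417] rot(tool) [ 0.0003 -0.001  -0.0055] shift(tool now) [ 0.0052 -0.0023  0.1307] shift(target axes) [ 0.0053 -0.0022  0.1307] w 59.7 F [-0.3  0.1 -0.3]
```

View pics/s15.png

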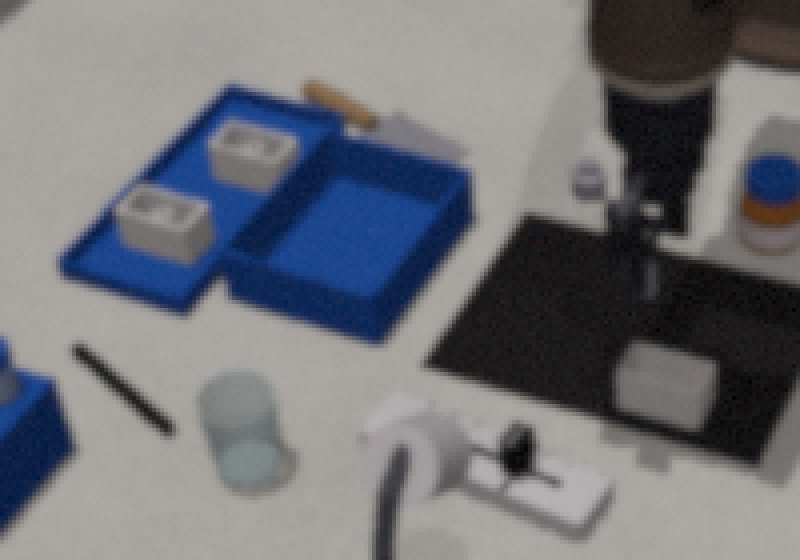

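```bash
python3 -m inch '[[0.06,0.005,-0.002,0.03,0,0,0],[0.06,0,0,0.04,0,0,0],[0.06,0,0,0.034,0,0,0],[0.06,0,0,0.018,0,0,0],[0.06,0,0,0.008,0,0,0],[0.06,0,0,0,0,0,0],[0,0,0,0,0,0,0],[0,0,0,0,0,0,0],[0,0,0,0,0,0,0]]' 45
python3 -m inch '[[0,0,0,-0.02,0,0,0],[0,0,0,-0.04,0,0,0],[0,0,0,-0.04,0,0,0],[0,0,0,-0.04,0,0,0],[0,0,0,0,0,0,0]]'
python3 - <<'E'
from kin import *
q0=observe()["joint_positions"]
_,p,r=plan("bin",(.524,-.215,.04),0,0,q0);delta(p,r)
E
```

```text
time: 54.72
eef_pos: [0.5769, 0.0871, 0.0123]
tcp_rot: [0.0, 0.7, 0.714, 0.001]
ft_force: [-1.1, -2.3, 5.5]
width: 0.412
time: 55.35
eef_pos: [0.5783, 0.0871, 0.1549]
tcp_rot: [0.002, 0.7, 0.714, 0.003]
ft_force: [0.1, 0.5, -0.5]
width: 0.414
bin tcp [ 0.524 -0.215  0.021] q [-0.44  0.65  1.95 -0.    0.54 -0.44] err 0.0 margin 0.45
t 55.35 tcp [0.5783 0.0871 0.1549] rot(tool) [ 0.0061 -0.0017  0.0196] shift(tool now) [-0.3012 -0.061   0.1331] shift(target axes) [-0.3021 -0.0543  0.1339] w 35.4 F [ 0.1  0.5 -0.5]
```

```bash
python3 -m inch '[[0,-0.02,-0.004,0,0,0,0.02],[0,-0.045,-0.008,0,0,0,0],[0,-0.05,-0.009,0,0,0,0],[0,-0.05,-0.009,0,0,0,0],[0,-0.05,-0.009,0,0,0,0],[0,-0.05,-0.009,0,0,0,0],[0,-0.037,-0.007,0,0,0,0],[0,0,0,0.03,0,0,0],[0,0,0,0,0,0,0],[0,0,0,0,0,0,0]]'
python3 - <<'E'
from kin import *
q0=observe()["joint_positions"]
_,p,r=plan("bin",(.524,-.215,.04),0,0,q0);delta(p,r)
cv2.imwrite("pics/s16.png",optics.get_image("scene")[130:270,120:320].repeat(4,0).repeat(4,1))
E
```

```text
time: 56.6
eef_pos: [0.5209, -0.2151, 0.1208]
tcp_rot: [-0.001, 0.707, 0.707, 0.0]
ft_force: [-0.1, -0.8, -0.2]
width: 0.411
bin tcp [ 0.524 -0.215  0.021] q [-0.44  0.65  1.95  0.    0.54 -0.44] err 0.0 margin 0.45
t 56.6 tcp [ 0.5209 -0.2151  0.1208] rot(tool) [-0.0012 -0.0016 -0.0006] shift(tool now) [-0.0001  0.0032  0.0998] shift(target axes) [0.0001 0.0031 0.0998] w 35.1 F [-0.1 -0.8 -0.2]
```

View pics/s16.png

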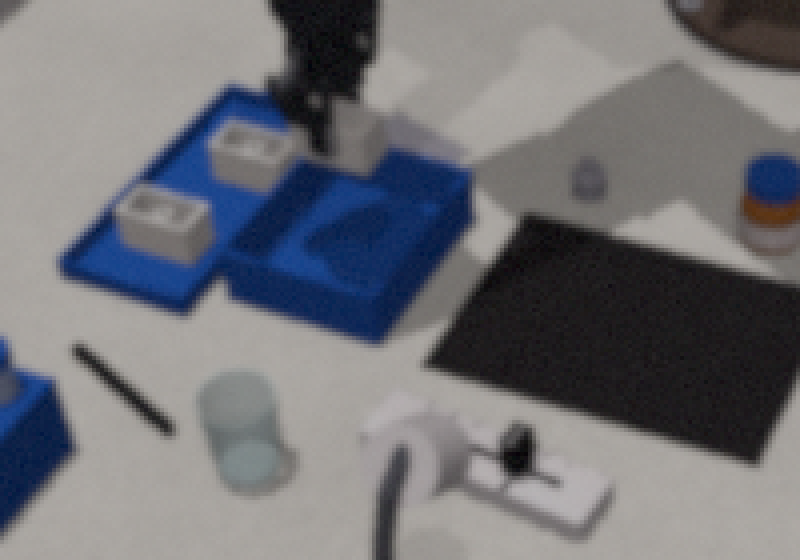

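```bash
python3 -m inch '[[0,0,0.003,0.03,0,0,0],[0,0,0,0.035,0,0,0],[0,0,0,0.02,0,0,0],[0,0,0,0.01,0,0,0],[0,0,0,0.005,0,0,0],[0,0,0,0,0,0,0],[0.055,0,0,0,0,0,0],[0.055,0,0,0,0,0,0],[0.055,0,0,0,0,0,0],[0.055,0,0,-0.02,0,0,0],[0.055,0,0,-0.04,0,0,0],[0.055,0,0,-0.05,0,0,0]]'
python3 -m inch '[[0.05,0,0,-0.05,0,0,0],[0.05,0.03,0.03,0,0,0,0.15],[0.05,0.03,0.03,0,0,0,0.15],[0.05,0.03,0.03,0,0,0,0.15],[0.05,0.03,0.03,0,0,0,0.15],[0.05,0,0,0,0,0,0.15],[0.05,0,0,0,0,0,0.15],[0.05,0,0,0,0,0,0.15],[0.05,0,0,0,0,0,0.15],[0.05,0,0,0,0,0,0.15],[0.05,0,0,0,0,0,0.15],[0.05,0,0,0,0,0,0]]'
python3 - <<'E'
from kin import *
q0=observe()["joint_positions"];print(q0.round(2))
_,p,r=plan("dim",(.696,.021,.16),-np.pi/2-.0995,0,q0);delta(p,r)
crop("top","t11.png",365,180,485,300,5)
cv2.imwrite("pics/s17.png",optics.get_image("scene")[130:270,120:320].repeat(4,0).repeat(4,1))
E
```

```text
time: 58.15
eef_pos: [0.5237, -0.2149, 0.1314]
tcp_rot: [-0.001, 0.707, 0.707, 0.0]
ft_force: [0.9, -0.2, 0.4]
width: 0.646
time: 59.65
eef_pos: [0.6661, -0.1264, 0.1809]
tcp_rot: [-0.001, 0.999, 0.035, -0.0]
ft_force: [0.0, -0.5, -1.0]
width: 0.585
[-0.23  0.57  1.58  0.    1.    1.27]
dim tcp [0.696 0.021 0.141] q [-0.01  0.65  1.55  0.    0.95  1.66] err 0.0 margin 0.86
t 59.65 tcp [ 0.6661 -0.1264  0.1809] rot(tool) [-0.0012  0.0004  0.1704] shift(tool now) [ 0.0403 -0.1448  0.04  ] shift(target axes) [ 0.0151 -0.1496  0.0399] w 49.9 F [ 0.  -0.5 -1. ]
```

View pics/s17.png

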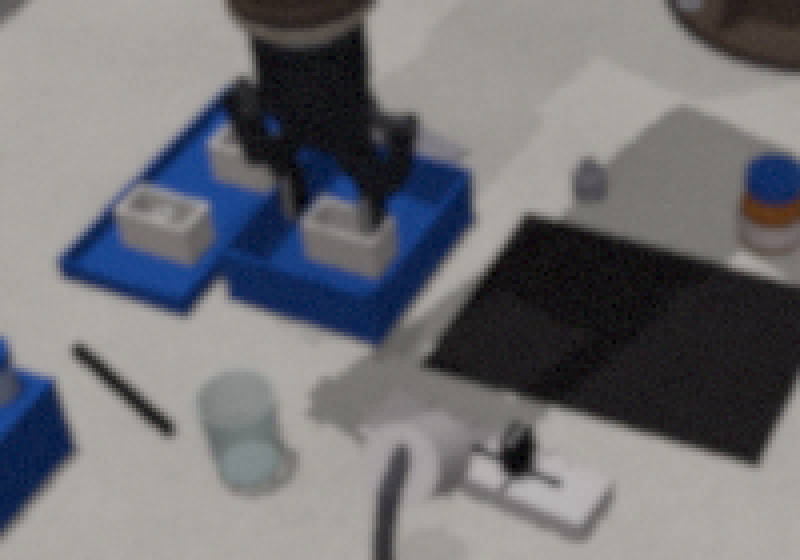

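```bash
python3 -m inch '[[0.05,0,0,0,0,0,0.17],[0.05,0.004,-0.04,0,0,0,0],[0.05,0.004,-0.04,0,0,0,0],[0.05,0.004,-0.04,0,0,0,0],[0.05,0.003,-0.03,0.04,0,0,0],[0.05,0,0,0,0,0,0],[0.05,0,0,0,0,0,0]]'
python3 - <<'E'
from kin import *
q0=observe()["joint_positions"]
_,p,r=plan("dim",(.696,.0208,.05),-np.pi/2-.0995,0,q0);delta(p,r)
E
```

```text
time: 60.62
eef_pos: [0.6961, 0.0211, 0.1413]
tcp_rot: [-0.0, 0.999, -0.049, -0.0]
ft_force: [0.4, -0.7, 0.8]
width: 0.586
dim tcp [0.696  0.0208 0.031 ] q [-0.01  0.77  1.61  0.    0.76  1.66] err 0.0 margin 0.67
t 60.62 tcp [0.6961 0.0211 0.1413] rot(tool) [-0.0009  0.0004  0.0016] shift(tool now) [-0.      0.0004  0.1103] shift(target axes) [-1.000e-04  3.000e-04  1.103e-01] w 50.0 F [ 0.4 -0.7  0.8]
```

```bash
python3 -m inch '[[0.05,0,0,0.04,0,0,0],[0.05,0,0,0.04,0,0,0],[0.05,0,0,0.02,0,0,0],[0.05,0,0,0.009,0,0,0],[0.05,0,0,0,0,0,0],[0,0,0,0,0,0,0],[0,0,0,0,0,0,0],[0,0,0,0,0,0,0],[0,0,0,0,0,0,0]]' 40
python3 -m inch '[[0,0,0.01,0,0,0,0],[0,0,0.016,0,0,0,0],[0,0,0.016,0,0,0,0],[0,0,0.016,0,0,0,0],[0,0,0.016,0,0,0,0],[0,0,0.01,0,0,0,0],[0,0,0.004,0,0,0,0],[0,0,0,0,0,0,0],[0,0,0,0,0,0,0]]'
```

```text
time: 61.75
eef_pos: [0.6968, 0.0215, 0.0333]
tcp_rot: [-0.001, 0.999, -0.05, 0.001]
ft_force: [-1.1, 0.0, 6.5]
width: 0.196
time: 62.88
eef_pos: [0.6881, -0.0663, 0.0333]
tcp_rot: [-0.0, 0.999, -0.05, 0.001]
ft_force: [-0.7, -1.3, 7.9]
width: 0.201
```

```bash
python3 -m inch '[[0.05,0,0,0,0,0,0],[0.05,0,0,0,0,0,0],[0.05,0,0,0,0,0,0],[0.05,0,0,-0.03,0,0,0],[0.05,0,0,-0.05,0,0,0],[0.05,0,0,-0.05,0,0,0],[0.05,0,0,-0.05,0,0,0],[0.05,-0.04,-0.04,0,0,0,0],[0.05,-0.04,-0.05,0,0,0,0],[0.05,-0.04,-0.05,0,0,0,0],[0.05,0,-0.05,0,0,0,0],[0.05,0,-0.05,0,0,0,0]]'
python3 -m inch '[[0.05,0,-0.05,0,0,0,0],[0.05,0,-0.05,0,0,0,0],[0.05,0,-0.05,0,0,0,0],[0.05,0,-0.05,0,0,0,0],[0.05,0,0,0,0,0,0],[0.05,0,0,0,0,0,0],[0.05,0,0,0,0,0,0],[0.05,0,0,0,0,0,0]]'
python3 - <<'E'
from cov import *
im=crop("top","t12.png",270,130,370,190,8);cv2.imwrite("pics/t12f.png",im)
cv2.imwrite("pics/t12t.png",cv2.resize(im[180:300,365:485],None,fx=5,fy=5,interpolation=cv2.INTER_CUBIC))
E
```

```text
time: 64.38
eef_pos: [0.5931, 0.1836, 0.2127]
tcp_rot: [-0.001, 0.999, -0.05, 0.0]
ft_force: [0.8, -0.1, -0.6]
width: 0.583
time: 65.38
eef_pos: [0.6136, 0.38, 0.2127]
tcp_rot: [-0.001, 0.999, -0.05, -0.0]
ft_force: [-0.1, 0.2, 0.7]
width: 0.586
```

View pics/t12.png

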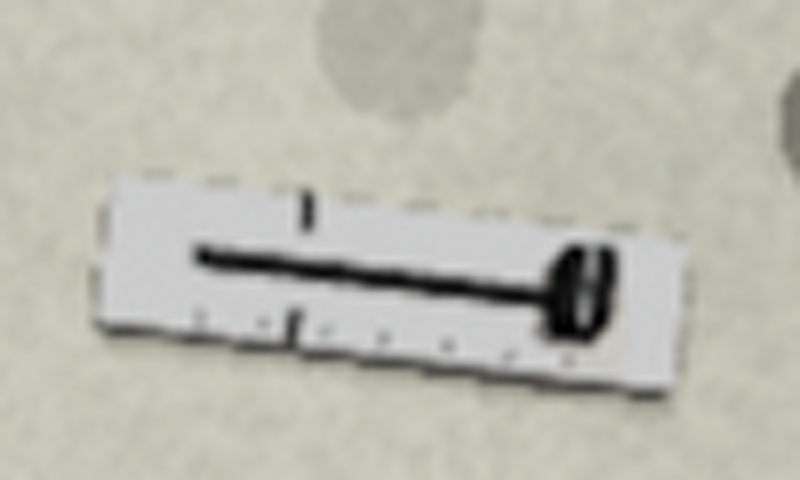

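View pics/t12f.png

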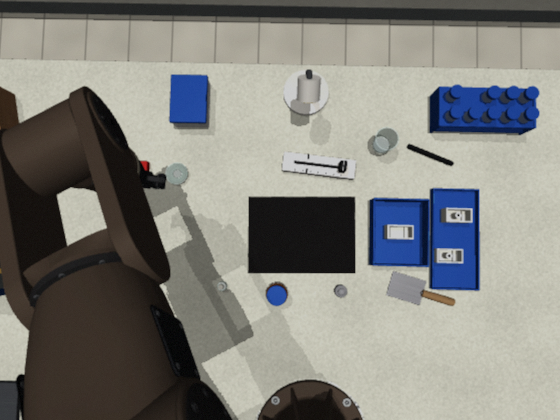

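View pics/t12t.png

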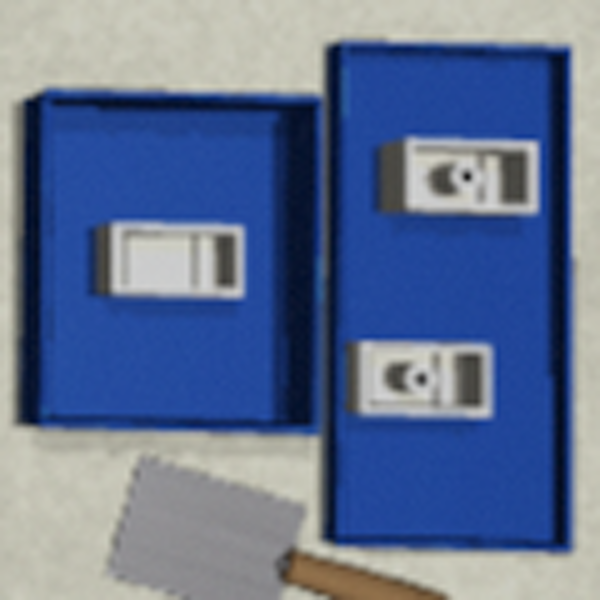

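Run:
```python
from h import *
g=p2w("top",270+582/8-.4,130+294/8-.4,.06);print(g,0.09-np.linalg.norm(g[:2]-[.697,.021]))
for u,v in((472,177),(427,379)): 
    p=p2w("top",365+u/5,180+v/5,.042);print(p.round(4), (p-[.51,-.3645,0]).round(3))
from cell import order
print(order.close_job())
```

```text
[ 0.6851908 -0.0658487  0.06     ] 0.0023521008917540692
[ 0.57   -0.3655  0.042 ] [ 0.06  -0.001  0.042]
[ 0.4676 -0.3431  0.042 ] [-0.042  0.021  0.042]
the job is handed in; nothing more can be done
None
```

I moved the dimmer to its mark and turned all three covers present underside up on the mat. Then I sorted them, slid the dimmer back to off and handed the job in. Total time was about 65 s; no verdict was reported.

- **Dimmer on the mark:** the grip measured within about 2.5 mm of the mark while all three covers lay on the mat.
- **Sorting:** two covers have a boss and lie underside up in the shallow tray, about (0.060, -0.001) m and (-0.042, 0.021) m from its centre. The cover without a boss is in the reject bin.
- **Dimmer at off:** it measured about 0.002 m, against a limit of 0.008 m.
- **Bystanders and robot:** the bystanders all appear where they started in the last overhead picture. The robot is touching nothing.

**One disagreement:** the first cover in the tray shifted about 2 cm after I put it down, while the robot was elsewhere. It stayed flat and well inside the tray, so I left it there.

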